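Find the key that opens the ticket machine's cash drawer

ROBOT

A 6-joint arm with a two-finger parallel gripper is mounted at the origin on the work surface. World frame = base frame: x ahead of the robot, y to its left, z up, the work surface at z = 0. Lengths are in m, angles in rad, forces in N, time in s.
With the tool pointing down it reaches from about 0.425 to 0.95 m from the base axis. Payload 3.5 kg.
Tool frame: the origin (TCP) lies between the finger pads; the fingertips stand 14 mm ahead of it and the grasp point (between the pads) lies 5 mm behind it; z points along the fingers, y is the line along which they close (so a half turn about z gives the same grasp; the last joint's range is limited). The gripper opens to 85 mm and grips with 20 to 120 N. Pads are 22 mm wide; open, the fingers measure 114 mm over their backs; the gripper's body (76 mm by 85 mm) begins 54 mm behind the grasp point. The pads swing forward as they close: fully open they stand 13 mm farther back than shut.
Start: joints at [1.071, 0.286, 1.577, -0, 1.279, -0.15], TCP at [0.231, 0.634, 0.245] pointing down, gripper open.
Joint ranges: [-2.77, 2.77], [-0.9, 2.22], [0.21, 2.48], [-1.53, 4.67], [0.24, 2.81], [-2.84, 2.84]. Speed limits (rad/s): [2.79, 2.79, 3.14, 3.14, 3.14, 3.14].

INTERFACE

Orientations are given as a unit quaternion [x, y, z, w].
In Python, from plant import * gives the robot as it stands.
- The arm moves only by the tool step_arm, never from a script. Its argument "commands" is a list of rows, each an object of numbers: "gripper": the gripper's target within -1 to 1 (shut at 1, half-way at 0, fully open at -1); "x", "y", "z": the shift along the tool's x, y, z in mm; "spin": the turn about the tool's z in degrees. A call has exactly 10 rows; each row shifts and turns the commanded pose from where the row before left it, along the tool's axes as they then stand; what a row does not reach is not made up. A row lasts 1/10 s, in which the tool goes at most 50 mm and 8.59 degrees, less where a joint would pass 70% of its speed; a pose out of reach is approached as far as the arm can. A call with a gripper value outside its range is refused whole. The fingers move at their own pace and stop on an object; "force" is the grip in N (left out, the last holds). Time passes only in rows, so rows that do not move let the fingers close, or fill a call up. It gives the time, the measured TCP pose, the force, the opening and the grip force at its end, in the units of the state.
- get_state(): the state, without advancing time (a new reading comes with each control period).
- read_camera(name): name is "side" or "top" or "wrist"; returns a dict with "color" (420x560x3 uint8, red, green, blue), "z_map" (420x560 float32, m along the optical axis (not along the pixel's ray), 0 where there is no reading), "fx", "fy", "cx", "cy" (pixels), "distortion" ([k1, k2, p1, p2, k3] as OpenCV has them; the pictures are not rectified), "eye" and "attitude" of the camera in the world; the wrist camera has in their place "mount" (4x4, takes a point from camera to tool coordinates, whose origin is the TCP and whose axes are the flange's). Camera axes: x right, y up, looking along -z (the intrinsics and any distortion apply to the point x, -y, -z); pixel columns grow to the right and rows downward; lengths in m; the calibration is good to about 2 mm. A picture is of the moment at which its call begins: read the wrist's pose just before it.
- sign_off(): hands the job in; it is judged then, once.
The state is a dict: "time": time; "qpos": joint angles; "dq": joint speeds; "joint_efforts": joint torques, N m; "eef_pos": TCP position; "tcp_rot": TCP orientation; "contact_force": force on the tool from outside, world axes, zero at the start; "wrist_torque": the same for the moment, N m; "opening": opening from 0.0 (shut) to 1.0 (fully open); "finger_force": force on a finger pad.
Only numpy, scipy, OpenCV 4.12 (cv2) and the standard library are available. Lean on these libraries where they do the work, as an engineer would, in place of code of your own. Each camera call takes 0.05 s, during which the arm holds its last target. There are 200 camera calls.

TASK

One of the three keys in the wooden rack opens the white cash drawer unit, and nobody remembers which: try them in its lock, one after another, pushing each fully down and turning it clockwise (seen from above). Stand any key that will not turn back in the rack, pushed down; with the one that does, turn the lock all the way, leave that key in the lock, then pull the drawer fully open. Do not let a key fall, and leave the paper roll, calculator and pen cup where they are.

Things in the scene. Friction and masses are not known exactly. Their poses are not given: they have to be found in the camera images.
- till: Fixed white steel cash drawer unit, 180 mm deep (x), 220 mm wide (y), 110 mm tall, origin under its centre; x points from its front (drawer) to its back, y to its left. Lock in its top. All three keys go into the lock, but hidden wards, changed for each episode, let just one turn; the other two stop after about 0.3 rad, and the fingers then slip round the head. A turned key is trapped until turned back.
- keyhole (a point): Keyhole centre, on the lock's flat steel face (48 mm square): 112 mm above the counter, 86 mm behind the drawer's front; axes as the unit's. A 13 mm square hole for the shaft lies on a 9 mm wide, 37 mm long slot along y for the bits. A key goes in with its x along this y (either way round), 43 mm deep, until its collar rests on the face (head centre 27 mm above it).
- plug (a joint): The lock, turned by a key: 0 at the start (locked), grows as the key turns clockwise seen from above, 1.2 rad at its stop. The key has 0.1 to 0.3 rad of play either way, so it must itself turn 1.3 to 1.5 rad. Turns easily (0.04 N m), stays where left. The bolt frees the drawer by 0.85 rad. Two dark bars on the lock's face turn with it.
- key_a_head (a point): Key, about 45 g, upright in any rack slot. Round black head, 18 mm across, 30 mm tall, white line along x on top; this point is its middle. Along z below it: collar (24 mm wide) underside 27 mm, tip of the 8 mm round shaft 70 mm. The two bits, 4 mm thick, are bars along x, 16 mm out to both sides of the axis: one 34 to 38 mm below this point (as on all keys), the other 42 to 46 mm below.
- key_b_head (a point): Key, about 45 g, upright in any rack slot. Round black head, 18 mm across, 30 mm tall, white line along x on top; this point is its middle. Along z below it: collar (24 mm wide) underside 27 mm, tip of the 8 mm round shaft 70 mm. The two bits, 4 mm thick, are bars along x, 16 mm out to both sides of the axis: one 34 to 38 mm below this point (as on all keys), the other 50 to 54 mm below.
- key_c_head (a point): Key, about 45 g, upright in any rack slot. Round black head, 18 mm across, 30 mm tall, white line along x on top; this point is its middle. Along z below it: collar (24 mm wide) underside 27 mm, tip of the 8 mm round shaft 70 mm. The two bits, 4 mm thick, are bars along x, 16 mm out to both sides of the axis: one 34 to 38 mm below this point (as on all keys), the other 58 to 62 mm below.
- rack: Wooden key rack, fixed, 60 mm (x) x 180 mm (y) x 50 mm tall; origin at the centre of its underside. Three slots from above, 46 mm deep, 15 mm wide in x and 37 mm long in y; a key stands in one with its collar on the rack's top, its shaft at rack x = 0 and y = -55, 0 or +55 mm, its x along rack y. Head centres are then 77 mm above the counter.
- drawer_pull (a point): Dark steel pull lug on the drawer front: sticks out 34 mm towards the unit's -x, 12 mm wide in y, 26 mm tall, its top 92 mm above the counter. This point is 15 mm from its free end, 13 mm under its top; axes as the unit's.
- drawer (a joint): The drawer: 0 shut, grows as it slides out towards the unit's -x side (its front), 0.08 m fully open. Held by the bolt until unlocked; then it slides with about 2 N and stays where it is left.
- ticket_roll: Bystander: white paper roll standing on end, 70 mm across, 58 mm tall, origin under its centre.
- calculator: Bystander: grey desk calculator lying flat, 105 x 150 x 18 mm, origin under its centre.
- pen_cup: Bystander: empty steel pen cup, 76 mm across, 95 mm tall, origin under its centre.

How it is judged:
On the way, in this order (a step that is already met when the one before it is completed fails the run):
1. a key is in the lock and has turned it at least 0.9 rad (((horizontal distance between key_a_head and keyhole below 0.008 m and z of key_a_head in the frame of keyhole between 0.018 and 0.034 m and angle between key_a_head's own z axis and vertical below 0.2 rad) or (horizontal distance between key_b_head and keyhole below 0.008 m and z of key_b_head in the frame of keyhole between 0.018 and 0.034 m and angle between key_b_head's own z axis and vertical below 0.2 rad) or (horizontal distance between key_c_head and keyhole below 0.008 m and z of key_c_head in the frame of keyhole between 0.018 and 0.034 m and angle between key_c_head's own z axis and vertical below 0.2 rad)) and value of joint plug above 0.9 rad), for 0.2 s.
2. the drawer is pulled open (value of joint drawer above 0.06 m), for 0.2 s.
At the end, for the whole second after the job is handed in: The lock is still turned at least 0.9 rad (of 1.2) with a key upright and fully down in it (within 8 mm), the drawer is more than 60 mm open (of 80) and still, and each other key stands in any slot of the rack, fully down (within 9 mm) and upright (within 0.25 rad) (all of step 1 and value of joint drawer above 0.06 m and velocity of joint drawer below 0.02 m/s and ((horizontal distance between key_a_head and keyhole below 0.008 m and z of key_a_head in the frame of keyhole between 0.018 and 0.034 m and angle between key_a_head's own z axis and vertical below 0.2 rad) or (z of key_a_head in the frame of rack between 0.068 and 0.084 m and angle between key_a_head's own z axis and vertical below 0.25 rad and x of key_a_head in the frame of rack between -0.03 and 0.03 m and y of key_a_head in the frame of rack between -0.09 and 0.09 m)) and ((horizontal distance between key_b_head and keyhole below 0.008 m and z of key_b_head in the frame of keyhole between 0.018 and 0.034 m and angle between key_b_head's own z axis and vertical below 0.2 rad) or (z of key_b_head in the frame of rack between 0.068 and 0.084 m and angle between key_b_head's own z axis and vertical below 0.25 rad and x of key_b_head in the frame of rack between -0.03 and 0.03 m and y of key_b_head in the frame of rack between -0.09 and 0.09 m)) and ((horizontal distance between key_c_head and keyhole below 0.008 m and z of key_c_head in the frame of keyhole between 0.018 and 0.034 m and angle between key_c_head's own z axis and vertical below 0.2 rad) or (z of key_c_head in the frame of rack between 0.068 and 0.084 m and angle between key_c_head's own z axis and vertical below 0.25 rad and x of key_c_head in the frame of rack between -0.03 and 0.03 m and y of key_c_head in the frame of rack between -0.09 and 0.09 m))); the robot touches nothing.
It fails at once if the paper roll, calculator or pen cup was pushed more than 30 mm (distance of any of ticket_roll, calculator, pen_cup from where it was at the start of the episode above 0.03 m).
It fails at once if a key fell over (angle between any of key_a_head, key_b_head, key_c_head's own z axis and vertical above 1.2 rad).
It also fails if it takes over 72 s, if anything falls off the work surface, if the arm or the gripper's body presses on something with over 40 N, if the wrist force passes 120 N, or if a joint passes its speed limit or range.

## Working session

There is one attempt and no reset: what is moved stays moved. The work goes in short steps, Python scripts to look and compute and a tool call to move; the robot and the scene stay as the last step left them, time stands still between calls to the robot, and variables do not carry over. Pictures are saved under pics/ and viewed, at most 10 in all, crops included, and the job is handed in when it is done.

Besides the shell and the picture viewer there is one more tool, called after "Emit:" as name(argument=value, ...), one argument or row to a line, values as JSON. step_arm: Moves the arm, as the interface text tells. Its arguments: {"type":"object","properties":{"commands":{"type":"array"},"force":{"type":"number"}},"required":["commands"]}

```bash
mkdir -p pics; cat > h.py <<'E'
from plant import *
import numpy as np, cv2
from scipy.spatial.transform import Rotation as R
def cam_pose(c, st):
    if 'mount' in c:
        T=np.eye(4);T[:3,:3]=R.from_quat(st['tcp_rot']).as_matrix();T[:3,3]=st['eef_pos'];return T@np.array(c['mount'])
    T=np.eye(4);a=np.array(c['attitude'],float)
    T[:3,:3]=a if a.shape==(3,3) else R.from_quat(a).as_matrix();T[:3,3]=c['eye'];return T
def K(c): return np.array([[c['fx'],0,c['cx']],[0,c['fy'],c['cy']],[0,0,1.]])
def rays(c,st,uv):
    p=cv2.undistortPoints(np.array(uv,float).reshape(-1,1,2),K(c),np.array(c['distortion'],float)).reshape(-1,2)
    T=cam_pose(c,st);d=np.c_[p[:,0],-p[:,1],-np.ones(len(p))]
    return T[:3,3],d@T[:3,:3].T
def at_z(c,st,uv,z):
    o,d=rays(c,st,uv);z=np.broadcast_to(z,len(d));return o+d*((z-o[2])/d[:,2])[:,None]
def cloud(c,st):
    h,w=c['z_map'].shape;v,u=np.mgrid[:h,:w]
    o,d=rays(c,st,np.c_[u.ravel(),v.ravel()]);return (o+d*c['z_map'].reshape(-1,1)).reshape(h,w,3)
def proj(c,st,P):
    T=np.linalg.inv(cam_pose(c,st));q=np.asarray(P,float)@T[:3,:3].T+T[:3,3];q=q*[1,-1,-1]
    return cv2.projectPoints(q.reshape(-1,1,3),np.zeros(3),np.zeros(3),K(c),np.array(c['distortion'],float))[0].reshape(-1,2)
def save(n,img,crop=None,s=1):
    if crop: u0,v0,u1,v1=crop; img=img[v0:v1,u0:u1]
    img=cv2.resize(img,None,fx=s,fy=s,interpolation=cv2.INTER_CUBIC); cv2.imwrite('pics/'+n+'.png',img[:,:,::-1])
E
python3 - <<'E'
from h import *
import pickle
st=get_state();print(st)
t=read_camera('top');s=read_camera('side');pickle.dump((st,t,s),open('a.pkl','wb'))
print(t['eye'],t['attitude'],t['fx'],t['distortion'],s['eye'])
save('top',t['color'],s=1.4);save('side',s['color'],s=1.4)
E
```

```text
{'time': 0.0, 'qpos': array([ 1.07100841e+00,  2.87177372e-01,  1.57820443e+00,  6.86676354e-06,
        1.27862331e+00, -1.50023406e-01]), 'dq': array([ 0.0003419 , -0.00020843,  0.00157144,  0.00074953, -0.0012393 ,
       -0.00119943]), 'joint_efforts': array([ 1.21782821e-03, -4.05982697e+01, -2.92623317e+01, -1.52655548e-04,
        5.68931369e-03,  1.21932928e-06]), 'eef_pos': array([0.2309816 , 0.63356738, 0.2439245 ]), 'tcp_rot': array([ 1.73993043e-01,  9.84746143e-01, -1.14207491e-03, -3.88167741e-04]), 'contact_force': array([-0.57904175, -0.04962619,  0.03748884]), 'wrist_torque': array([ 0.0086971 ,  0.00672344, -0.00492349]), 'finger_force': 0.0, 'opening': 1.001062561686768}
[0.51341511 0.01255984 1.13883433] [ 0.01463044 -0.01672086 -0.70480405  0.70905403] 409.4462648141928 [-0.04805885  0.          0.          0.          0.        ] [ 0.20575368 -0.62091433  0.53760841]
```

View pics/top.png

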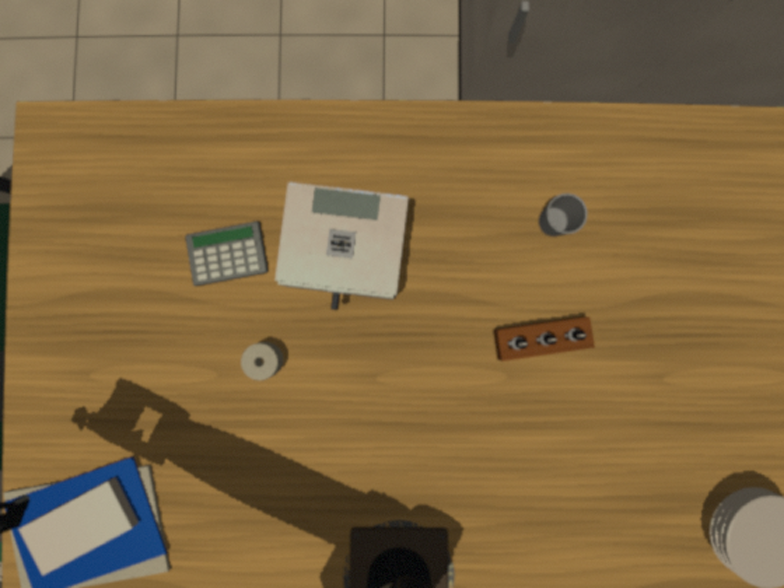

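View pics/side.png

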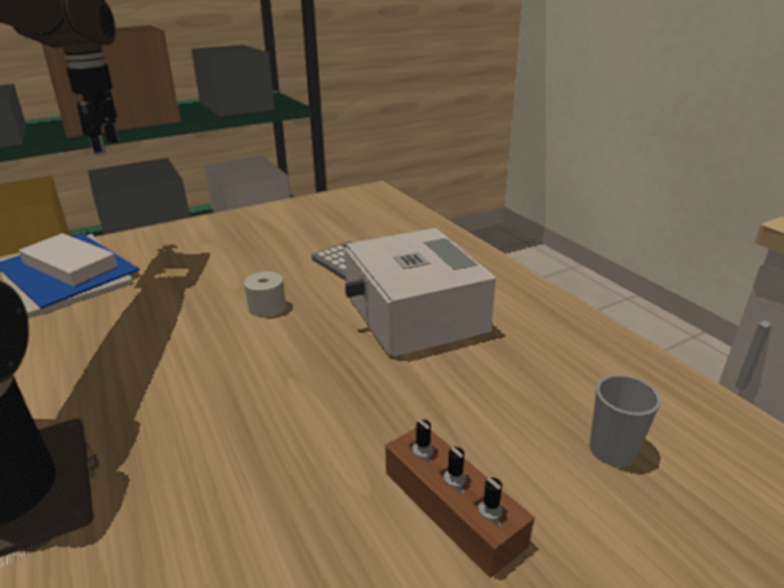

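The top view shows the till (lock at about 341,243), its pull (336,300), the rack with keys at (517,343), (547,339) and (576,335), the roll (260,361), the calculator (227,253) and the cup (565,214). The side view confirms all keys are upright and the drawer faces the robot.

```bash
python3 - <<'E'
from h import *
import pickle
st,t,s=pickle.load(open('a.pkl','rb'))
P=cloud(t,st)
def rect(box,z0,z1,extra=None):
    u0,v0,u1,v1=[int(k/1.4) for k in box];q=P[v0:v1,u0:u1];c=t['color'][v0:v1,u0:u1].astype(int)
    m=(q[...,2]>z0)&(q[...,2]<z1)
    if extra: m&=extra(c)
    m=cv2.morphologyEx(m.astype(np.uint8),cv2.MORPH_OPEN,np.ones((3,3)))>0
    pts=q[m];r=cv2.minAreaRect((pts[:,:2]*1000).astype(np.float32));print(len(pts),r,pts[:,2].mean());return r
rect((265,170,420,305),.1,.12)
rect((480,305,610,370),.04,.062)
c=t
print('keyhole',at_z(t,st,[[341/1.4,243/1.4]],.112))
print('keys',at_z(t,st,np.array([[517,343],[547,339],[576,335]])/1.4,.077))
print('pull',at_z(t,st,np.array([[336,300]])/1.4,.092))
print('roll,calc,cup',at_z(t,st,np.array([[260,361],[227,253],[565,214]])/1.4,[.058,.018,.095]))
a=cv2.resize(t['color'][150:240,190:300],None,fx=3.6,fy=3.6,interpolation=cv2.INTER_CUBIC)
b=cv2.resize(t['color'][215:265,345:435],None,fx=4.4,fy=4.4,interpolation=cv2.INTER_CUBIC)
h=max(a.shape[0],b.shape[0]);im=np.zeros((h,a.shape[1]+b.shape[1],3),np.uint8);im[:a.shape[0],:a.shape[1]]=a;im[:b.shape[0],a.shape[1]:]=b
save('crop',im);print(im.shape,a.shape)
w=read_camera('wrist');print(np.round(w['mount'],3),w['fx'])
E
```

```text
6245 ((648.2371826171875, 108.4295883178711), (220.6276397705078, 186.9807586669922), 83.38892364501953) 0.11080234120097608
1296 ((468.67376708984375, -276.6793518066406), (60.84739685058594, 179.73118591308594), 8.507227897644043) 0.05083319512380396
keyhole [[0.63994578 0.10796598 0.112     ]]
keys [[ 0.46040847 -0.21640614  0.077     ]
 [ 0.46801319 -0.27239163  0.077     ]
 [ 0.47561269 -0.32677485  0.077     ]]
pull [[0.53774663 0.11787425 0.092     ]]
roll,calc,cup [[ 0.42280589  0.26339566  0.058     ]
 [ 0.63064988  0.34133654  0.018     ]
 [ 0.69874111 -0.30249327  0.095     ]]
(324, 792, 3) (324, 396, 3)
[[-0.     0.964  0.265  0.067]
 [ 1.     0.     0.     0.   ]
 [ 0.     0.265 -0.964 -0.129]
 [ 0.     0.     0.     1.   ]] 344.77101720785595
```

View pics/crop.png

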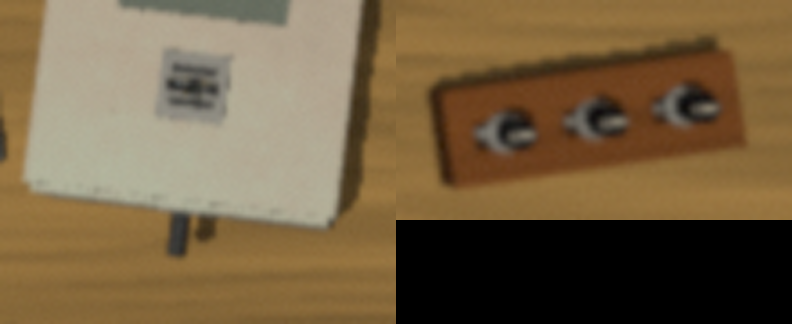

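Emit:
step_arm(
  commands=[
    {"spin":7.7,"gripper":-1},
    {"spin":7.7},
    {"spin":7.7},
    {"spin":7.7},
    {"spin":7.7},
    {"spin":7.7},
    {"spin":7.7},
    {"spin":7.7},
    {"spin":7.7},
    {"spin":7.3},
  ],
  force=60,
)

```text
invalid input
```

Emit:
step_arm(
  commands=[
    {"x":-34,"y":33.4,"z":1},
    {"x":-34,"y":33.4,"z":1},
    {"x":-34,"y":33.4,"z":1},
    {"x":-34,"y":33.4,"z":1},
    {"x":-34,"y":33.4,"z":1},
    {"x":-34,"y":33.4,"z":1},
    {"x":-34,"y":33.4,"z":1},
    {"x":-34,"y":33.4,"z":1},
    {"x":-34,"y":33.4,"z":1},
    {"x":-34,"y":33.4,"z":1},
  ],
)

```text
invalid input
```

Emit:
step_arm(
  commands=[
    {"x":-34,"y":33.4,"z":1},
    {"x":-34,"y":33.4,"z":1},
    {"x":-34,"y":33.4,"z":1},
    {"x":-33,"y":33.4,"z":1},
    {},
    {},
    {},
    {},
    {},
    {},
  ],
)

```text
invalid input
```

```bash
cat >> h.py <<'E'
def head(st):
    y=R.from_quat(st['tcp_rot']).as_matrix()[:,1];return np.degrees(np.arctan2(y[1],y[0]))
def go(P,h=None):
    st=get_state();M=R.from_quat(st['tcp_rot']).as_matrix()
    print('tcp',np.round(st['eef_pos'],4),'head %.2f'%head(st),'tool shift mm',np.round((np.array(P)-st['eef_pos'])@M*1000,1),'' if h is None else 'spin %.2f'%(head(st)-h))
E
python3 - <<'E'
from h import *
import pickle
st=get_state();print(st['time'],st['eef_pos'],head(st),st['qpos'])
w=read_camera('wrist');pickle.dump((st,w),open('w1.pkl','wb'))
print(proj(w,st,[[.640,.108,.112],[.648,.108,.11]]))
save('w1',w['color'],(140,70,420,280),2.8)
E
```

```text
0.15 [0.23106156 0.63369123 0.24419512] 69.95659107440083 [ 1.07099696e+00  2.87047733e-01  1.57786424e+00 -7.29172274e-06
  1.27861015e+00 -1.49973508e-01]
[[ 48.51545422 557.76614645]
 [ 52.11417772 559.3776628 ]]
```

View pics/w1.png

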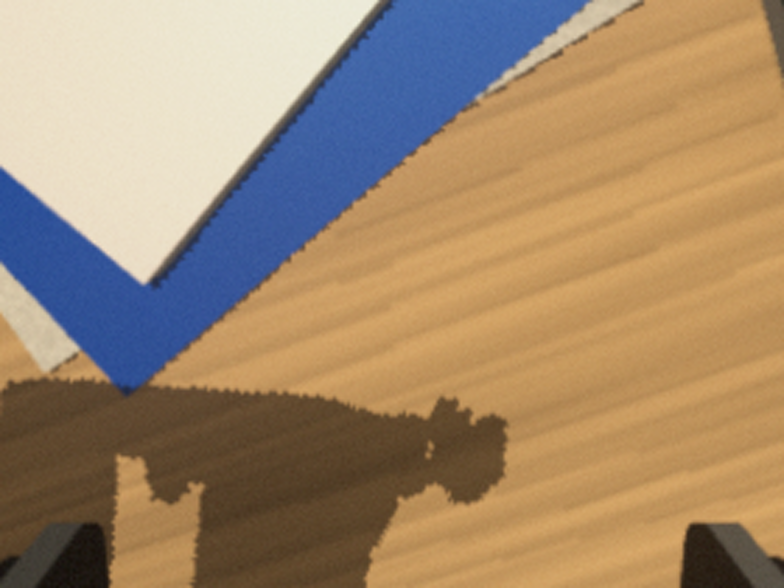

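The moves were refused, so the arm hasn't moved: the picture shows only bare table and papers, with the fingertips at the bottom corners. I'll fill in every field in each row.

Emit:
step_arm(
  commands=[
    {"gripper":-1,"x":0,"y":0,"z":0,"spin":7.7},
    {"gripper":-1,"x":0,"y":0,"z":0,"spin":7.7},
    {"gripper":-1,"x":0,"y":0,"z":0,"spin":7.7},
    {"gripper":-1,"x":0,"y":0,"z":0,"spin":7.7},
    {"gripper":-1,"x":0,"y":0,"z":0,"spin":7.7},
    {"gripper":-1,"x":0,"y":0,"z":0,"spin":7.7},
    {"gripper":-1,"x":0,"y":0,"z":0,"spin":7.7},
    {"gripper":-1,"x":0,"y":0,"z":0,"spin":7.7},
    {"gripper":-1,"x":0,"y":0,"z":0,"spin":7.7},
    {"gripper":-1,"x":0,"y":0,"z":0,"spin":7.3},
  ],
  force=60,
)

```text
time: 1.2
eef_pos: [0.2312, 0.634, 0.2449]
tcp_rot: [0.749, 0.663, -0.0, 0.0]
contact_force: [-0.1, 0.8, 0.3]
opening: 1.0
finger_force: 0.0
```

Emit:
step_arm(
  commands=[
    {"gripper":-1,"x":-34,"y":33.4,"z":1,"spin":0},
    {"gripper":-1,"x":-34,"y":33.4,"z":1,"spin":0},
    {"gripper":-1,"x":-34,"y":33.4,"z":1,"spin":0},
    {"gripper":-1,"x":-34,"y":33.4,"z":1,"spin":0},
    {"gripper":-1,"x":-34,"y":33.4,"z":1,"spin":0},
    {"gripper":-1,"x":-34,"y":33.4,"z":1,"spin":0},
    {"gripper":-1,"x":-34,"y":33.4,"z":1,"spin":0},
    {"gripper":-1,"x":-34,"y":33.4,"z":1,"spin":0},
    {"gripper":-1,"x":-34,"y":33.4,"z":1,"spin":0},
    {"gripper":-1,"x":-34,"y":33.4,"z":1,"spin":0},
  ],
)

```text
time: 2.2
eef_pos: [0.5245, 0.2561, 0.2352]
tcp_rot: [0.747, 0.665, 0.0, -0.0]
contact_force: [0.5, 1.0, 0.9]
opening: 0.997
finger_force: 0.0
```

Emit:
step_arm(
  commands=[
    {"gripper":-1,"x":-34,"y":33.4,"z":1,"spin":0},
    {"gripper":-1,"x":-34,"y":33.4,"z":1,"spin":0},
    {"gripper":-1,"x":-34,"y":33.4,"z":1,"spin":0},
    {"gripper":-1,"x":-33,"y":33.4,"z":1,"spin":0},
    {"gripper":-1,"x":0,"y":0,"z":0,"spin":0},
    {"gripper":-1,"x":0,"y":0,"z":0,"spin":0},
    {"gripper":-1,"x":0,"y":0,"z":0,"spin":0},
    {"gripper":-1,"x":0,"y":0,"z":0,"spin":0},
    {"gripper":-1,"x":0,"y":0,"z":0,"spin":0},
    {"gripper":-1,"x":0,"y":0,"z":0,"spin":0},
  ],
)

```text
time: 3.2
eef_pos: [0.6404, 0.1092, 0.2316]
tcp_rot: [0.746, 0.666, 0.0, 0.0]
contact_force: [0.1, 0.5, -0.2]
opening: 0.999
finger_force: 0.0
```

```bash
python3 - <<'E'
from h import *
import pickle
st=get_state();print(st['time'],st['eef_pos'],head(st),st['qpos'])
w=read_camera('wrist');pickle.dump((st,w),open('w1.pkl','wb'))
print(proj(w,st,[[.640,.108,.112],[.648,.108,.11]]))
save('w2',w['color'],(140,110,420,320),2.8)
E
```

```text
3.2 [0.64039267 0.10922223 0.23156519] -6.557589443660087 [1.29678662e-02 2.42076627e-01 1.65594481e+00 3.92718926e-05
 1.24332134e+00 1.27406757e-01]
[[279.5420813  204.18018675]
 [290.10821341 202.30039814]]
```

View pics/w2.png

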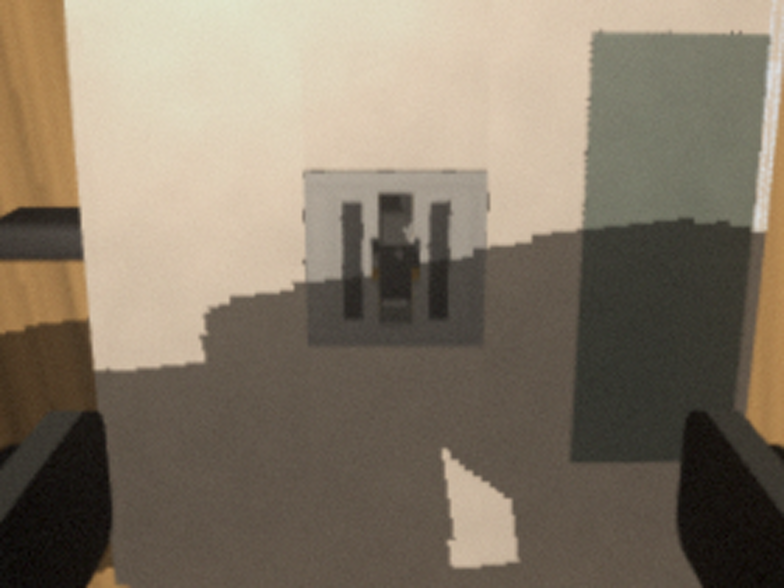

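The lock plate spans (304,171) to (486,346) in the crop, so the keyhole is at (395,259). The slot runs vertically, meaning the tool heading matches the unit to within about 0.5°; the pull lug is at the left, rows 208–260. Next I'll go above the rack.

Emit:
step_arm(
  commands=[
    {"gripper":-1,"x":-40,"y":-12.6,"z":3,"spin":0},
    {"gripper":-1,"x":-40,"y":-12.6,"z":3,"spin":0},
    {"gripper":-1,"x":-40,"y":-12.6,"z":3,"spin":0},
    {"gripper":-1,"x":-40,"y":-12.6,"z":3,"spin":0},
    {"gripper":-1,"x":-40,"y":-12.6,"z":3,"spin":0},
    {"gripper":-1,"x":-40,"y":-12.6,"z":3,"spin":0},
    {"gripper":-1,"x":-40,"y":-12.6,"z":3,"spin":0},
    {"gripper":-1,"x":-40,"y":-12.6,"z":3,"spin":0},
    {"gripper":-1,"x":-40,"y":-12.6,"z":3,"spin":0},
    {"gripper":-1,"x":-41,"y":-12.6,"z":4,"spin":0},
  ],
)

```text
time: 4.25
eef_pos: [0.4686, -0.2767, 0.2008]
tcp_rot: [0.747, 0.665, 0.0, 0.001]
contact_force: [0.6, -0.0, 0.4]
opening: 1.0
finger_force: 0.0
```

Emit:
step_arm(
  commands=[
    {"gripper":-1,"x":0,"y":0,"z":0,"spin":-7.4},
    {"gripper":-1,"x":0,"y":0,"z":0,"spin":-7.4},
    {"gripper":-1,"x":0,"y":0,"z":0,"spin":0},
    {"gripper":-1,"x":0,"y":0,"z":0,"spin":0},
    {"gripper":-1,"x":0,"y":0,"z":0,"spin":0},
    {"gripper":-1,"x":0,"y":0,"z":0,"spin":0},
    {"gripper":-1,"x":0,"y":0,"z":0,"spin":0},
    {"gripper":-1,"x":0,"y":0,"z":0,"spin":0},
    {"gripper":-1,"x":0,"y":0,"z":0,"spin":0},
    {"gripper":-1,"x":0,"y":0,"z":0,"spin":0},
  ],
)

```text
time: 5.25
eef_pos: [0.4693, -0.2755, 0.2003]
tcp_rot: [0.655, 0.756, -0.0, -0.0]
contact_force: [-0.2, 0.0, 0.9]
opening: 0.999
finger_force: 0.0
```

```bash
python3 - <<'E'
from h import *
import pickle
s1,w1=pickle.load(open('w1.pkl','rb'))
f=lambda u,v:[u/2.8+140,v/2.8+110]
print('keyhole',at_z(w1,s1,[f(395,259)],.112), 'lug',at_z(w1,s1,[f(40,208),f(82,208),f(82,259),f(2,259)],.092))
q=at_z(w1,s1,[f(304,171),f(487,171),f(485,346),f(303,346)],.112);e=np.diff(q[[0,1,2,3,0]],axis=0);print(np.linalg.norm(e,axis=1),np.degrees(np.arctan2(e[:,1],e[:,0])))
st=get_state();print(st['time'],st['eef_pos'],head(st))
w=read_camera('wrist');pickle.dump((st,w),open('w3.pkl','wb'))
print(proj(w,st,[[.4604,-.2164,.092],[.468,-.2724,.092],[.4756,-.3268,.092]]))
save('w3',w['color'],(160,60,400,360),2)
E
```

```text
keyhole [[0.64128386 0.10916162 0.112     ]] lug [[0.54113843 0.13055975 0.092     ]
 [0.55335274 0.12910798 0.092     ]
 [0.55034995 0.11421691 0.092     ]
 [0.52664127 0.11695752 0.092     ]]
[0.04767051 0.04842702 0.0498268  0.04843558] [ -6.57097776 -95.74222945 173.41952248  81.70659888]
5.25 [ 0.46928476 -0.27549235  0.20030562] 8.152602315159406
[[279.22555721 120.98435146]
 [278.72027424 202.13583665]
 [278.58150257 272.17895772]]
```

View pics/w3.png

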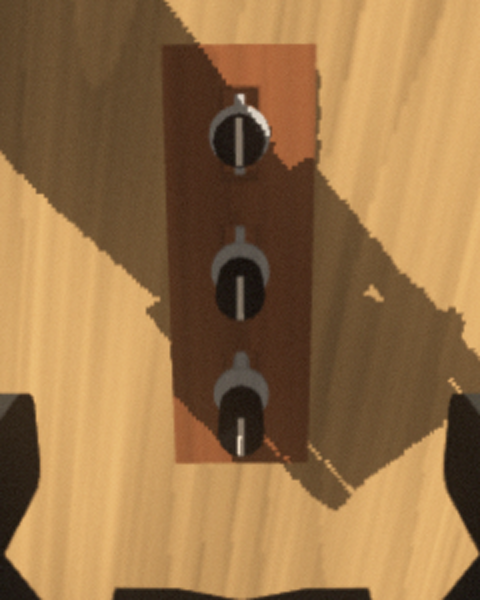

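The three key heads, viewed from above, have centres at crop pixels (239,142), (240,298) and (240,436). Their white lines are vertical, so the keys are square to the tool.

```bash
python3 - <<'E'
from h import *
import pickle
st,w=pickle.load(open('w3.pkl','rb'))
g=lambda u,v:[u/2+160,v/2+60]
q=at_z(w,st,[g(239.5,142),g(240,298),g(240,436)],.092);print(q,np.linalg.norm(np.diff(q,axis=0),axis=1))
r=at_z(w,st,[g(162,44),g(316,44),g(308,462),g(176,463)],.05);e=np.diff(r[[0,1,2,3,0]],axis=0);print(r.mean(0),np.linalg.norm(e,axis=1),np.degrees(np.arctan2(e[:,1],e[:,0])))
for p in q: go([p[0],p[1],.08],8.2)
E
```

```text
[[ 0.4616885  -0.2229368   0.092     ]
 [ 0.46962227 -0.27731253  0.092     ]
 [ 0.47735532 -0.3314964   0.092     ]] [0.05495147 0.05473291]
[ 0.46983411 -0.27728645  0.05      ] [0.05958634 0.17991886 0.05999314 0.18042449] [   8.13440728  -81.40036225 -171.37997121   98.46983375]
tcp [ 0.4693 -0.2755  0.2003] head 8.15 tool shift mm [ 5.310e+01 -1.000e-01  1.203e+02] spin -0.05
tcp [ 0.4693 -0.2755  0.2003] head 8.15 tool shift mm [-1.800e+00  1.000e-01  1.203e+02] spin -0.05
tcp [ 0.4693 -0.2755  0.2003] head 8.15 tool shift mm [-56.6   0.  120.3] spin -0.05
```

Emit:
step_arm(
  commands=[
    {"gripper":-1,"x":-1.8,"y":0,"z":30,"spin":0},
    {"gripper":-1,"x":0,"y":0,"z":40,"spin":0},
    {"gripper":-1,"x":0,"y":0,"z":30,"spin":0},
    {"gripper":-1,"x":0,"y":0,"z":20,"spin":0},
    {"gripper":-1,"x":0,"y":0,"z":0,"spin":0},
    {"gripper":1,"x":0,"y":0,"z":0,"spin":0},
    {"gripper":1,"x":0,"y":0,"z":0,"spin":0},
    {"gripper":1,"x":0,"y":0,"z":0,"spin":0},
    {"gripper":1,"x":0,"y":0,"z":0,"spin":0},
    {"gripper":1,"x":0,"y":0,"z":0,"spin":0},
  ],
  force=50,
)

```text
time: 6.3
eef_pos: [0.47, -0.2777, 0.0814]
tcp_rot: [0.655, 0.756, -0.0, 0.001]
contact_force: [-0.4, 0.1, 2.4]
opening: 0.192
finger_force: 48.7
```

```bash
python3 - <<'E'
from h import *
st=get_state();print(st['time'],st['eef_pos'],head(st),st['opening'],st['finger_force'],st['contact_force'],st['wrist_torque'])
E
```

```text
6.3 [ 0.4699967  -0.27769003  0.08140768] 8.164162190130561 0.1923146935395762 48.657018542289734 [-0.42799986  0.06812711  2.43414134] [0.05427496 0.06300531 0.06890823]
```

Emit:
step_arm(
  commands=[
    {"gripper":1,"x":0,"y":0,"z":-20,"spin":0},
    {"gripper":1,"x":0,"y":0,"z":-40,"spin":0},
    {"gripper":1,"x":0,"y":0,"z":-50,"spin":0},
    {"gripper":1,"x":0,"y":0,"z":-50,"spin":0},
    {"gripper":1,"x":36,"y":22.4,"z":0,"spin":0},
    {"gripper":1,"x":36,"y":22.4,"z":0,"spin":0},
    {"gripper":1,"x":36,"y":22.4,"z":0,"spin":0},
    {"gripper":1,"x":36,"y":22.4,"z":0,"spin":0},
    {"gripper":1,"x":36,"y":22.4,"z":0,"spin":0},
    {"gripper":1,"x":36,"y":22.4,"z":0,"spin":0},
  ],
)

```text
time: 7.3
eef_pos: [0.5723, -0.0427, 0.2405]
tcp_rot: [0.655, 0.756, 0.0, 0.0]
contact_force: [0.8, -0.2, -0.9]
opening: 0.194
finger_force: 48.9
```

Emit:
step_arm(
  commands=[
    {"gripper":1,"x":36,"y":22.5,"z":0,"spin":0},
    {"gripper":1,"x":36,"y":22.5,"z":0,"spin":0},
    {"gripper":1,"x":36,"y":22.5,"z":0,"spin":0},
    {"gripper":1,"x":35,"y":22.5,"z":0,"spin":0},
    {"gripper":1,"x":0,"y":0,"z":20,"spin":7.4},
    {"gripper":1,"x":0,"y":0,"z":20,"spin":7.4},
    {"gripper":1,"x":0,"y":0,"z":0,"spin":0},
    {"gripper":1,"x":0,"y":0,"z":0,"spin":0},
    {"gripper":1,"x":0,"y":0,"z":0,"spin":0},
    {"gripper":1,"x":0,"y":0,"z":0,"spin":0},
  ],
)

```text
time: 8.3
eef_pos: [0.6415, 0.1096, 0.2021]
tcp_rot: [0.747, 0.665, 0.001, 0.001]
contact_force: [-0.3, -0.8, 0.3]
opening: 0.192
finger_force: 48.9
```

```bash
python3 - <<'E'
from h import *
import pickle
st=get_state();print(st['time'],st['eef_pos'],head(st),st['opening'],st['finger_force'])
w=read_camera('wrist');pickle.dump((st,w),open('w4.pkl','wb'))
go([.6413,.1092,.1434],-6.6)
M=R.from_quat(st['tcp_rot']).as_matrix()
print(proj(w,st,[[.6413,.1092,.112],st['eef_pos']+M@[0,0,-.0106]]))
save('w4',w['color'],(160,150,400,380),2.6)
E
```

```text
8.3 [0.64148696 0.10956782 0.20214228] -6.611547464829319 0.19154171948168572 48.91106307506561
tcp [0.6414 0.1096 0.2019] head -6.62 tool shift mm [-0.4 -0.2 58.5] spin -0.02
[[279.27421687 214.71065304]
 [279.54093029 290.8975083 ]]
```

View pics/w4.png

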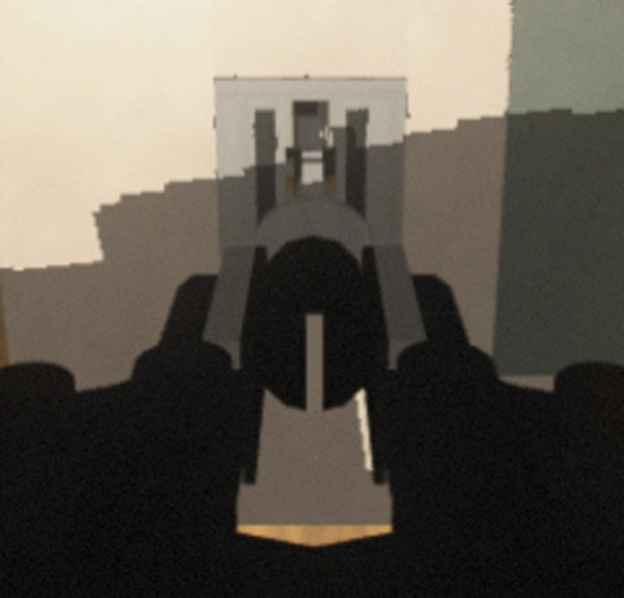

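The line runs (314,314)–(314,410), centred in the fingers. The plate spans columns 215–406 directly below, so key and slot are aligned. Lowering it now.

Emit:
step_arm(
  commands=[
    {"gripper":1,"x":-0.5,"y":-0.4,"z":8,"spin":0},
    {"gripper":1,"x":0,"y":0,"z":7,"spin":0},
    {"gripper":1,"x":0,"y":0,"z":4,"spin":0},
    {"gripper":1,"x":0,"y":0,"z":4,"spin":0},
    {"gripper":1,"x":0,"y":0,"z":4,"spin":0},
    {"gripper":1,"x":0,"y":0,"z":4,"spin":0},
    {"gripper":1,"x":0,"y":0,"z":4,"spin":0},
    {"gripper":1,"x":0,"y":0,"z":4,"spin":0},
    {"gripper":1,"x":0,"y":0,"z":4,"spin":0},
    {"gripper":1,"x":0,"y":0,"z":0,"spin":0},
  ],
)

```text
time: 9.35
eef_pos: [0.6398, 0.1095, 0.1564]
tcp_rot: [0.747, 0.665, -0.001, -0.0]
contact_force: [-1.1, -0.2, -0.4]
opening: 0.189
finger_force: 48.9
```

Emit:
step_arm(
  commands=[
    {"gripper":1,"x":0,"y":0,"z":4,"spin":0},
    {"gripper":1,"x":0,"y":0,"z":4,"spin":0},
    {"gripper":1,"x":0,"y":0,"z":3,"spin":0},
    {"gripper":1,"x":0,"y":0,"z":2.5,"spin":0},
    {"gripper":1,"x":0,"y":0,"z":0,"spin":0},
    {"gripper":1,"x":0,"y":0,"z":0,"spin":6},
    {"gripper":1,"x":0,"y":0,"z":0,"spin":6},
    {"gripper":1,"x":0,"y":0,"z":0,"spin":6},
    {"gripper":1,"x":0,"y":0,"z":0,"spin":6},
    {"gripper":1,"x":0,"y":0,"z":0,"spin":6},
  ],
)

```text
time: 10.35
eef_pos: [0.6397, 0.1092, 0.1438]
tcp_rot: [0.894, 0.448, -0.001, 0.0]
contact_force: [-1.5, -1.4, -0.7]
opening: 0.194
finger_force: 49.1
```

```bash
python3 - <<'E'
from h import *
import pickle
st=get_state();print(st['time'],st['eef_pos'],head(st),st['finger_force'],st['contact_force'],st['wrist_torque'])
w=read_camera('wrist');pickle.dump((st,w),open('w5.pkl','wb'));save('w5',w['color'],(200,180,360,330),4)
E
```

```text
10.35 [0.63974263 0.10924886 0.14382178] -36.7384140324167 49.09159183502197 [-1.45184715 -1.43004907 -0.74463799] [-0.59596961  0.48785555  0.04306256]
```

View pics/w5.png

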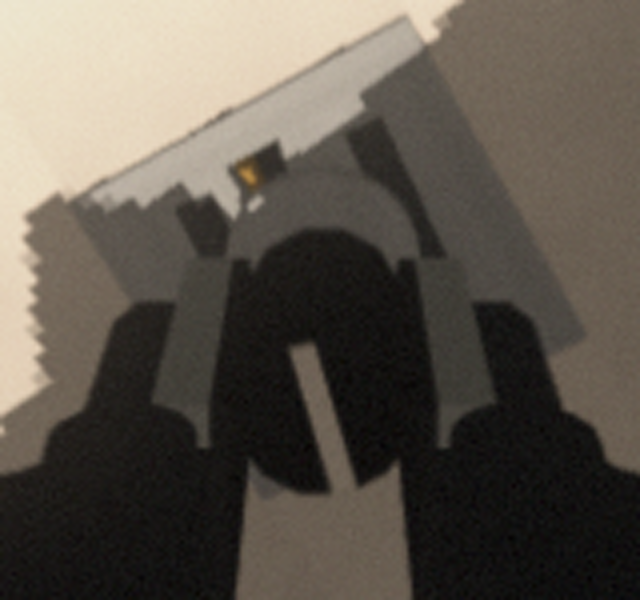

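The line leans about 15° in the gripper from (303,343) to (343,490), while the lock's bars stayed parallel to the plate. This key is blocked and the fingers slipped, so it's the wrong one. I'll write a numeric line-angle check for later use.

```bash
cat >> h.py <<'E'
def line(w,st,h=.0106,ctr=(0,0),rad=8.0):
    """white line on a head whose top is h behind the TCP, around tool xy ctr (mm): angle (deg, tool x toward y) and centre"""
    g=np.arange(-rad,rad+.01,.2);X,Y=np.meshgrid(g+ctr[0],g+ctr[1],indexing='ij')
    M=R.from_quat(st['tcp_rot']).as_matrix()
    P=st['eef_pos']+np.c_[X.ravel()/1000,Y.ravel()/1000,np.full(X.size,-h)]@M.T
    m=proj(w,st,P).astype(np.float32).reshape(X.shape+(2,))
    p=cv2.remap(cv2.cvtColor(w['color'],cv2.COLOR_RGB2GRAY),m[...,0],m[...,1],cv2.INTER_LINEAR).astype(float)
    disc=np.hypot(X-ctr[0],Y-ctr[1])<rad
    t=disc&(p>(np.percentile(p[disc],10)+np.percentile(p[disc],98))/2)
    n,l,s,c=cv2.connectedComponentsWithStats(t.astype(np.uint8));k=1+np.argmax(s[1:,4]);t=l==k
    q=np.c_[X[t],Y[t]];c=q.mean(0);e=np.linalg.svd(q-c,full_matrices=False)[2][0];e*=np.sign(e[0])
    return round(float(np.degrees(np.arctan2(e[1],e[0]))),1),c.round(1),int(t.sum()),np.ptp((q-c)@e).round(1)
E
python3 - <<'E'
from h import *
import pickle
for f in ('w4','w5'):
    st,w=pickle.load(open(f+'.pkl','rb'));print(line(w,st),line(w,st,ctr=(.6,.5),rad=7))
E
```

```text
(4.2, array([-0.8, -0. ]), 1088, np.float64(15.8)) (0.0, array([0.6, 0.4]), 828, np.float64(13.6))
(-3.3, array([-2.2,  0.3]), 1762, np.float64(15.8)) (-11.4, array([-0.4,  0.9]), 1089, np.float64(14.0))
```

Emit:
step_arm(
  commands=[
    {"gripper":1,"x":0,"y":0,"z":0,"spin":-6},
    {"gripper":1,"x":0,"y":0,"z":0,"spin":-6},
    {"gripper":1,"x":0,"y":0,"z":0,"spin":-4},
    {"gripper":1,"x":0,"y":0,"z":0,"spin":0},
    {"gripper":1,"x":0,"y":0,"z":0,"spin":0},
    {"gripper":1,"x":0,"y":0,"z":0,"spin":0},
    {"gripper":1,"x":0,"y":0,"z":0,"spin":0},
    {"gripper":1,"x":0,"y":0,"z":0,"spin":0},
    {"gripper":1,"x":0,"y":0,"z":0,"spin":0},
    {"gripper":1,"x":0,"y":0,"z":0,"spin":0},
  ],
)

```text
time: 11.4
eef_pos: [0.6404, 0.1091, 0.1438]
tcp_rot: [0.822, 0.569, -0.0, 0.0]
contact_force: [0.3, -4.4, -1.7]
opening: 0.192
finger_force: 49.0
```

```bash
python3 - <<'E'
from h import *
import pickle
st=get_state();print(st['time'],st['eef_pos'],head(st),st['contact_force'],st['wrist_torque'])
w=read_camera('wrist');pickle.dump((st,w),open('w6.pkl','wb'))
print(line(w,st),line(w,st,ctr=(.6,.5),rad=7))
E
```

```text
11.4 [0.64042461 0.10912488 0.14383938] -20.639763948668453 [ 0.30549014 -4.39472485 -1.66826255] [-1.12936189 -0.15980124 -0.00929726]
(-1.1, array([-2.3,  0.3]), 1918, np.float64(15.7)) (-9.3, array([-0.8,  0.9]), 1214, np.float64(13.9))
```

```bash
python3 - <<'E'
from h import *
import pickle
for f in ('w4','w5','w6'):
    st,w=pickle.load(open(f+'.pkl','rb'));print(f,head(st),[line(w,st,ctr=(.6,.5),rad=r) for r in (4,5,6)])
E
```

```text
w4 -6.611547464829319 [(0.0, array([0.6, 0.4]), 468, np.float64(7.6)), (0.0, array([0.6, 0.4]), 588, np.float64(9.6)), (0.0, array([0.6, 0.4]), 708, np.float64(11.6))]
w5 -36.7384140324167 [(-15.1, array([0.7, 0.8]), 487, np.float64(8.0)), (-15.1, array([0.7, 0.8]), 619, np.float64(9.9)), (-14.6, array([0.6, 0.8]), 762, np.float64(11.9))]
w6 -20.639763948668453 [(-17.7, array([0.7, 1.1]), 484, np.float64(8.0)), (-17.4, array([0.7, 1.1]), 614, np.float64(9.9)), (-13.2, array([0.3, 1. ]), 811, np.float64(11.9))]
```

Emit:
step_arm(
  commands=[
    {"gripper":1,"x":0,"y":0,"z":0,"spin":3},
    {"gripper":1,"x":0,"y":0,"z":-10,"spin":0},
    {"gripper":1,"x":0,"y":0,"z":-40,"spin":0},
    {"gripper":1,"x":0,"y":0,"z":-50,"spin":0},
    {"gripper":1,"x":-42,"y":0,"z":0,"spin":0},
    {"gripper":1,"x":-42,"y":0,"z":0,"spin":0},
    {"gripper":1,"x":-42,"y":0,"z":0,"spin":0},
    {"gripper":1,"x":-42,"y":0,"z":0,"spin":0},
    {"gripper":1,"x":-42,"y":0,"z":0,"spin":0},
    {"gripper":1,"x":-42,"y":0,"z":0,"spin":0},
  ],
)

```text
time: 12.45
eef_pos: [0.539, -0.1209, 0.2449]
tcp_rot: [0.837, 0.548, 0.002, -0.001]
contact_force: [0.6, -1.0, 0.2]
opening: 0.194
finger_force: 51.1
```

Emit:
step_arm(
  commands=[
    {"gripper":1,"x":-42,"y":-0.4,"z":0,"spin":0},
    {"gripper":1,"x":-43,"y":-0.4,"z":0,"spin":0},
    {"gripper":1,"x":-43,"y":-0.4,"z":0,"spin":0},
    {"gripper":1,"x":-43,"y":-0.4,"z":0,"spin":0},
    {"gripper":1,"x":0,"y":0,"z":30,"spin":-7.2},
    {"gripper":1,"x":0,"y":0,"z":30,"spin":-7.2},
    {"gripper":1,"x":0,"y":0,"z":24,"spin":0},
    {"gripper":1,"x":0,"y":0,"z":0,"spin":0},
    {"gripper":1,"x":0,"y":0,"z":0,"spin":0},
    {"gripper":1,"x":0,"y":0,"z":0,"spin":0},
  ],
)

```text
time: 13.45
eef_pos: [0.4706, -0.2776, 0.1622]
tcp_rot: [0.762, 0.648, 0.001, 0.002]
contact_force: [0.4, 0.8, -0.1]
opening: 0.19
finger_force: 51.1
```

```bash
python3 - <<'E'
from h import *
import pickle
st=get_state();print(st['time'],st['opening'],st['contact_force'])
w=read_camera('wrist');pickle.dump((st,w),open('w7.pkl','wb'))
print([line(w,st,ctr=(.6,.7),rad=r) for r in (4,5,6)])
go([.4698,-.2775,.0814],-9.2)
E
```

```text
13.45 0.1895221979442681 [ 0.44395506  0.81636957 -0.13098452]
[(-17.8, array([0.7, 1.1]), 488, np.float64(8.0)), (-17.5, array([0.7, 1.1]), 616, np.float64(9.9)), (-16.1, array([0.5, 1.1]), 771, np.float64(11.9))]
tcp [ 0.4706 -0.2778  0.1622] head -9.22 tool shift mm [ 0.3 -1.1 80.8] spin -0.02
```

Emit:
step_arm(
  commands=[
    {"gripper":1,"x":0.3,"y":-1,"z":25,"spin":0},
    {"gripper":1,"x":0,"y":0,"z":12,"spin":0},
    {"gripper":1,"x":0,"y":0,"z":6,"spin":0},
    {"gripper":1,"x":0,"y":0,"z":6,"spin":0},
    {"gripper":1,"x":0,"y":0,"z":6,"spin":0},
    {"gripper":1,"x":0,"y":0,"z":6,"spin":0},
    {"gripper":1,"x":0,"y":0,"z":7,"spin":0},
    {"gripper":1,"x":0,"y":0,"z":7,"spin":0},
    {"gripper":1,"x":0,"y":0,"z":5,"spin":0},
    {"gripper":1,"x":0,"y":0,"z":0,"spin":0},
  ],
)

```text
time: 14.5
eef_pos: [0.4687, -0.2779, 0.0812]
tcp_rot: [0.762, 0.648, -0.0, 0.001]
contact_force: [-2.2, -0.7, 8.0]
opening: 0.192
finger_force: 52.0
```

```bash
python3 - <<'E'
from h import *
st=get_state();print(st['time'],st['eef_pos'],st['opening'],st['contact_force'],st['wrist_torque'])
w=read_camera('wrist');print(line(w,st,ctr=(.6,.7),rad=5))
E
```

```text
14.5 [ 0.46869509 -0.27789172  0.08119059] 0.1916228704370732 [-2.23157609 -0.69579656  8.02182754] [-0.16857709  0.42019145  0.01736677]
(-17.3, array([0.7, 1.1]), 623, np.float64(9.9))
```

Emit:
step_arm(
  commands=[
    {"gripper":-1,"x":0,"y":0,"z":0,"spin":0},
    {"gripper":-1,"x":0,"y":0,"z":0,"spin":0},
    {"gripper":-1,"x":0,"y":0,"z":0,"spin":0},
    {"gripper":-1,"x":0,"y":0,"z":-20,"spin":0},
    {"gripper":-1,"x":0,"y":0,"z":-40,"spin":-6},
    {"gripper":-1,"x":0,"y":0,"z":0,"spin":-6},
    {"gripper":-1,"x":0,"y":0,"z":0,"spin":-5.4},
    {"gripper":-1,"x":30,"y":0.5,"z":0,"spin":0},
    {"gripper":-1,"x":25.4,"y":0.4,"z":0,"spin":0},
    {"gripper":-1,"x":0,"y":0,"z":0,"spin":0},
  ],
)

```text
time: 15.55
eef_pos: [0.4602, -0.2191, 0.1387]
tcp_rot: [0.654, 0.756, 0.0, -0.002]
contact_force: [-1.1, 0.2, 0.8]
opening: 1.002
finger_force: 0.0
```

```bash
python3 - <<'E'
from h import *
import pickle
st=get_state();print(st['time'],st['eef_pos'],st['opening'],st['contact_force'])
w=read_camera('wrist');pickle.dump((st,w),open('w8.pkl','wb'))
h=-(st['eef_pos'][2]-.092);M=R.from_quat(st['tcp_rot']).as_matrix()
for k in [(.4617,-.2229),(.4696,-.2773)]:
    c=((np.array([*k,.092])-st['eef_pos'])@M*1000)[:2];print(c.round(1),proj(w,st,[[*k,.092]]).round(0),line(w,st,h=h,ctr=c,rad=6))
go([.4617,-.2230,.0814],8.2)
E
```

```text
15.55 [ 0.46022153 -0.21914824  0.13865834] 1.001708717893411 [-1.08633554  0.15620319  0.75688431]
[-4.1  1. ] [[282. 244.]] (-0.2, array([-4.1,  0.6]), 742, np.float64(11.8))
[-59.   1.] [[281. 330.]] (1.0, array([-59.2,   1.4]), 728, np.float64(11.6))
tcp [ 0.4608 -0.2207  0.1392] head 8.27 tool shift mm [-2.5  0.6 57.8] spin 0.07
```

Emit:
step_arm(
  commands=[
    {"gripper":-1,"x":-2,"y":0.4,"z":20,"spin":0},
    {"gripper":-1,"x":0,"y":0,"z":25,"spin":0},
    {"gripper":-1,"x":0,"y":0,"z":12.5,"spin":0},
    {"gripper":-1,"x":0,"y":0,"z":0,"spin":0},
    {"gripper":1,"x":0,"y":0,"z":0,"spin":0},
    {"gripper":1,"x":0,"y":0,"z":0,"spin":0},
    {"gripper":1,"x":0,"y":0,"z":0,"spin":0},
    {"gripper":1,"x":0,"y":0,"z":0,"spin":0},
    {"gripper":1,"x":0,"y":0,"z":0,"spin":0},
    {"gripper":1,"x":0,"y":0,"z":0,"spin":0},
  ],
)

```text
time: 16.6
eef_pos: [0.4623, -0.2241, 0.083]
tcp_rot: [0.655, 0.756, -0.0, 0.001]
contact_force: [-0.4, 0.4, 3.3]
opening: 0.186
finger_force: 48.8
```

```bash
python3 - <<'E'
from h import *
st=get_state();print(st['time'],st['opening'],st['finger_force'],st['contact_force'])
w=read_camera('wrist');print(line(w,st,h=.092-st['eef_pos'][2],ctr=(.6,.5),rad=5))
go([.6405,.1092,.2],-6.6)
E
```

```text
16.6 0.18640365535965714 48.75554323196411 [-0.35861387  0.43399018  3.28939005]
(0.0, array([0.6, 0.4]), 588, np.float64(9.6))
tcp [ 0.4623 -0.2241  0.083 ] head 8.17 tool shift mm [ 304.6  223.8 -117. ] spin 14.77
```

Emit:
step_arm(
  commands=[
    {"gripper":1,"x":0,"y":0,"z":-20,"spin":0},
    {"gripper":1,"x":0,"y":0,"z":-40,"spin":0},
    {"gripper":1,"x":0,"y":0,"z":-50,"spin":0},
    {"gripper":1,"x":0,"y":0,"z":-50,"spin":0},
    {"gripper":1,"x":34,"y":25,"z":0,"spin":0},
    {"gripper":1,"x":34,"y":25,"z":0,"spin":0},
    {"gripper":1,"x":34,"y":25,"z":0,"spin":0},
    {"gripper":1,"x":34,"y":25,"z":0,"spin":0},
    {"gripper":1,"x":34,"y":25,"z":0,"spin":0},
    {"gripper":1,"x":34,"y":25,"z":0,"spin":0},
  ],
)

```text
time: 17.65
eef_pos: [0.5818, 0.0011, 0.2419]
tcp_rot: [0.655, 0.756, -0.0, -0.0]
contact_force: [0.3, -0.9, 0.2]
opening: 0.187
finger_force: 48.9
```

Emit:
step_arm(
  commands=[
    {"gripper":1,"x":33.5,"y":24.6,"z":0,"spin":0},
    {"gripper":1,"x":33.5,"y":24.6,"z":0,"spin":0},
    {"gripper":1,"x":33.5,"y":24.6,"z":0,"spin":0},
    {"gripper":1,"x":0,"y":0,"z":20,"spin":7.4},
    {"gripper":1,"x":0,"y":0,"z":20,"spin":7.4},
    {"gripper":1,"x":0,"y":0,"z":7,"spin":0},
    {"gripper":1,"x":0,"y":0,"z":0,"spin":0},
    {"gripper":1,"x":0,"y":0,"z":0,"spin":0},
    {"gripper":1,"x":0,"y":0,"z":0,"spin":0},
    {"gripper":1,"x":0,"y":0,"z":0,"spin":0},
  ],
)

```text
time: 18.65
eef_pos: [0.6409, 0.1091, 0.1968]
tcp_rot: [0.747, 0.665, 0.001, 0.001]
contact_force: [-0.3, -0.2, -0.5]
opening: 0.191
finger_force: 49.0
```

```bash
python3 - <<'E'
from h import *
go([.6407,.1092,.145],-6.6)
st=get_state();w=read_camera('wrist');print(st['time'],line(w,st,h=.009,ctr=(.6,.5),rad=5))
E
```

```text
tcp [0.6409 0.1091 0.1968] head -6.63 tool shift mm [ 0.1 -0.3 51.8] spin -0.03
18.65 (0.0, array([0.6, 0.4]), 588, np.float64(9.6))
```

Emit:
step_arm(
  commands=[
    {"gripper":1,"x":0,"y":-0.3,"z":8,"spin":0},
    {"gripper":1,"x":0,"y":0,"z":6,"spin":0},
    {"gripper":1,"x":0,"y":0,"z":5,"spin":0},
    {"gripper":1,"x":0,"y":0,"z":5,"spin":0},
    {"gripper":1,"x":0,"y":0,"z":6,"spin":0},
    {"gripper":1,"x":0,"y":0,"z":6,"spin":0},
    {"gripper":1,"x":0,"y":0,"z":6,"spin":0},
    {"gripper":1,"x":0,"y":0,"z":6,"spin":0},
    {"gripper":1,"x":0,"y":0,"z":3.5,"spin":0},
    {"gripper":1,"x":0,"y":0,"z":0,"spin":0},
  ],
)

```text
time: 19.7
eef_pos: [0.64, 0.1094, 0.1451]
tcp_rot: [0.747, 0.665, -0.0, -0.0]
contact_force: [-3.5, -0.6, 4.7]
opening: 0.19
finger_force: 49.5
```

Seated at the right height with a light force. Next is a 30° test turn.

Emit:
step_arm(
  commands=[
    {"gripper":1,"x":0,"y":0,"z":0,"spin":6},
    {"gripper":1,"x":0,"y":0,"z":0,"spin":6},
    {"gripper":1,"x":0,"y":0,"z":0,"spin":6},
    {"gripper":1,"x":0,"y":0,"z":0,"spin":6},
    {"gripper":1,"x":0,"y":0,"z":0,"spin":6},
    {"gripper":1,"x":0,"y":0,"z":0,"spin":0},
    {"gripper":1,"x":0,"y":0,"z":0,"spin":0},
    {"gripper":1,"x":0,"y":0,"z":0,"spin":0},
    {"gripper":1,"x":0,"y":0,"z":0,"spin":0},
    {"gripper":1,"x":0,"y":0,"z":0,"spin":0},
  ],
)

```text
time: 20.7
eef_pos: [0.6395, 0.1085, 0.1449]
tcp_rot: [0.893, 0.449, -0.001, 0.001]
contact_force: [-3.3, -2.7, 4.3]
opening: 0.194
finger_force: 49.8
```

```bash
python3 - <<'E'
from h import *
import pickle
st=get_state();w=read_camera('wrist');pickle.dump((st,w),open('w9.pkl','wb'))
print(st['time'],head(st),st['contact_force'],st['wrist_torque'],[line(w,st,h=.009,ctr=(.6,.7),rad=r) for r in (4,5,6)])
E
```

```text
20.7 -36.583816867602614 [-3.3460263  -2.67631414  4.29207213] [-0.57556615  0.7784738   0.05150592] [(-18.5, array([0.8, 1.4]), 485, np.float64(8.0)), (-13.7, array([0.5, 1.4]), 665, np.float64(9.9)), (-9.4, array([-0.4,  1.3]), 1001, np.float64(11.9))]
```

Blocked again: the head slipped about 17° and the key moved only about 13°. I'll turn it back.

Emit:
step_arm(
  commands=[
    {"gripper":1,"x":0,"y":0,"z":0,"spin":-6},
    {"gripper":1,"x":0,"y":0,"z":0,"spin":-6},
    {"gripper":1,"x":0,"y":0,"z":0,"spin":-1},
    {"gripper":1,"x":0,"y":0,"z":0,"spin":0},
    {"gripper":1,"x":0,"y":0,"z":0,"spin":0},
    {"gripper":1,"x":0,"y":0,"z":0,"spin":0},
    {"gripper":1,"x":0,"y":0,"z":0,"spin":0},
    {"gripper":1,"x":0,"y":0,"z":0,"spin":0},
    {"gripper":1,"x":0,"y":0,"z":0,"spin":0},
    {"gripper":1,"x":0,"y":0,"z":0,"spin":0},
  ],
)

```text
time: 21.75
eef_pos: [0.6407, 0.108, 0.1449]
tcp_rot: [0.837, 0.547, -0.0, 0.002]
contact_force: [-0.9, -4.5, 4.0]
opening: 0.188
finger_force: 49.7
```

```bash
python3 - <<'E'
from h import *
import pickle
st=get_state();w=read_camera('wrist');pickle.dump((st,w),open('w10.pkl','wb'))
print(st['time'],st['eef_pos'],head(st),st['contact_force'],[line(w,st,h=.009,ctr=(.7,1.3),rad=r) for r in (3.5,4,5)])
E
```

```text
21.75 [0.64069062 0.10798637 0.14489186] -23.737868960615327 [-0.87970072 -4.51169261  3.9837072 ] [(-18.0, array([0.7, 1.5]), 424, np.float64(7.0)), (-18.1, array([0.8, 1.4]), 491, np.float64(8.0)), (-16.9, array([0.5, 1.5]), 662, np.float64(9.9))]
```

Emit:
step_arm(
  commands=[
    {"gripper":1,"x":0,"y":0,"z":-10,"spin":0},
    {"gripper":1,"x":0,"y":0,"z":-40,"spin":0},
    {"gripper":1,"x":0,"y":0,"z":-50,"spin":0},
    {"gripper":1,"x":-42,"y":-3.4,"z":0,"spin":0},
    {"gripper":1,"x":-42,"y":-3.4,"z":0,"spin":0},
    {"gripper":1,"x":-42,"y":-3.4,"z":0,"spin":0},
    {"gripper":1,"x":-42,"y":-3.4,"z":0,"spin":0},
    {"gripper":1,"x":-42,"y":-3.4,"z":0,"spin":0},
    {"gripper":1,"x":-42,"y":-3.4,"z":0,"spin":0},
    {"gripper":1,"x":-42,"y":-3.4,"z":0,"spin":0},
  ],
)

```text
time: 22.8
eef_pos: [0.4997, -0.1506, 0.244]
tcp_rot: [0.837, 0.547, 0.001, -0.0]
contact_force: [0.7, 0.3, 0.7]
opening: 0.005
finger_force: 0.0
```

Emit:
step_arm(
  commands=[
    {"gripper":1,"x":-41,"y":-3.4,"z":0,"spin":0},
    {"gripper":1,"x":-40.4,"y":-3.2,"z":0,"spin":0},
    {"gripper":1,"x":0,"y":0,"z":30,"spin":-7},
    {"gripper":1,"x":0,"y":0,"z":30,"spin":-7},
    {"gripper":1,"x":0,"y":0,"z":24,"spin":0},
    {"gripper":1,"x":0,"y":0,"z":0,"spin":0},
    {"gripper":1,"x":0,"y":0,"z":0,"spin":0},
    {"gripper":1,"x":0,"y":0,"z":0,"spin":0},
    {"gripper":1,"x":0,"y":0,"z":0,"spin":0},
    {"gripper":1,"x":0,"y":0,"z":0,"spin":0},
  ],
)

```text
time: 23.8
eef_pos: [0.4623, -0.2227, 0.1612]
tcp_rot: [0.764, 0.645, 0.0, 0.001]
contact_force: [-0.1, 0.8, -0.1]
opening: -0.0
finger_force: 0.0
```

```bash
python3 - <<'E'
from h import *
import pickle
st=get_state();w=read_camera('wrist')
print(st['time'],st['opening'],[line(w,st,h=.009,ctr=(.7,1.3),rad=r) for r in (3.5,5)])
go([.462,-.2235,.083],-9.7)
E
```

```text
23.8 -0.00023776255903161462 [(10.9, array([1.9, 2.9]), 148, np.float64(4.9)), (13.0, array([2.9, 3.4]), 288, np.float64(6.4))]
tcp [ 0.4621 -0.2226  0.1609] head -9.64 tool shift mm [-0.9 -0.1 77.9] spin 0.06
```

The gripper is empty. I need to see where the key is, probably still trapped in the lock.

```bash
python3 - <<'E'
from h import *
import pickle
st=get_state();s=read_camera('side');t=read_camera('top');pickle.dump((st,s,t),open('b.pkl','wb'))
for n,c in (('side',s),('top',t)):
    P=cloud(c,st);m=(np.hypot(P[...,0]-.6405,P[...,1]-.1092)<.03)&(P[...,2]>.119)&(P[...,2]<.3)
    print(n,m.sum(),P[m].mean(0) if m.any() else '',P[m][:,2].max() if m.any() else '')
    print(proj(c,st,[[.6405,.1092,.139]]))
a=s['color'][150:270,210:370]
save('b',a,s=5)
E
```

```text
side 0  
[[292.98573301 175.11772932]]
top 92 [0.62671594 0.11733493 0.14679003] 0.17417665741429156
[[242.06482369 171.98978482]]
```

View pics/b.png

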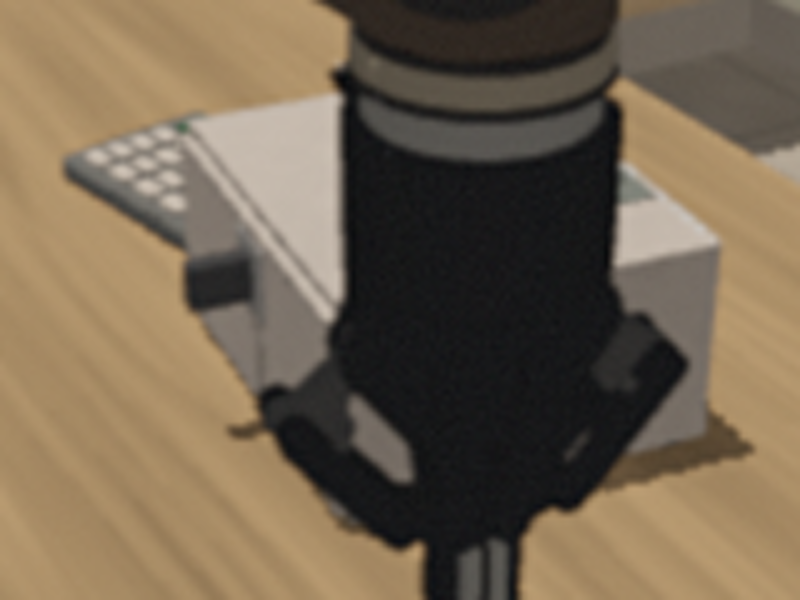

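The arm blocks the side view of the lock, so I'll use the top camera's depth instead.

```bash
python3 - <<'E'
from h import *
import pickle
st,s,t=pickle.load(open('b.pkl','rb'))
P=cloud(t,st);np.set_printoptions(linewidth=200)
print((P[160:190,232:254,2][::2]*1000).round(0).astype(int))
g=cv2.cvtColor(t['color'],cv2.COLOR_RGB2GRAY);print(g[162:184,232:252])
print(proj(t,st,[[.6405,.1092,z] for z in (.112,.154,.175)]))
E
```

```text
[[ 113  110  111  111  113  111  112  112  111  109  112  111  112  110  110  110  109  110  110  109  111  109]
 [ 109  109  108  108  110  107  112  115  111  113  113  111  110  112  112  111  110  110  111  111  112  108]
 [ 107  106  109  114  112  113  116  111  113  113  114  113  111  115  111  110  111  110  109  113  114  110]
 [ 112  114  111  110  113  112  109  111  112  112  112  114  113  116  110  114  113  114  114  113  111  112]
 [ 112  112  113  114  112  115  112  112  113  113  115  115  115  116  111  114  114  113  111  114  114  113]
 [ 110  109  112  112  114  113  112  111  114  111  112  112  113  114  110  112  113  112  117  111  111  116]
 [ 110  111  111  111  109   75  106  107  102  107  110  111  107  103  106  107  112  112  112  113  112  112]
 [ 110  109  122  140  138  139  140  140  143  144  123  120  108  102  110  110  106  111   77  113  111  111]
 [ 107  112  134  151  152  150  149  138  138  142  143  129  130  128  129  110  110  114  115  113  112  109]
 [ 164  166  167  164  162 1139  152  154  136  136  140  136  115  113  113  113  
[... 1810 characters left out ...]
6  78  83  90 112 110 120 144]
 [167 133  83  47  33  27  41  70 102 124 117  88  76  89  84  95 127 137 140 146]
 [139  90  42  15  12  11  17  44  82 116 118  86  71  87  83  88 119 144 150 149]
 [ 91  49  16  12  11  10  13  28  64 101 110  86  71  88  92  91 114 145 154 149]
 [ 47  27  16  13  12   7  15  29  56  85 105  95  96 118 125 124 129 148 153 145]
 [ 39  30  23  19  14   8  19  39  64  88 110 123 133 143 150 146 145 152 153 148]
 [ 71  62  60  46  28  29  44  61  75  98 125 149 155 156 153 154 154 153 157 155]
 [ 85  97 104  83  62  77  92  98 100 111 138 163 168 163 159 161 158 157 157 164]]
[[243.08450712 173.34992832]
 [241.47438213 171.20218672]
 [240.61716343 170.05871111]]
```

```bash
python3 - <<'E'
from h import *
import pickle
st,s,t=pickle.load(open('b.pkl','rb'))
P=cloud(t,st)[165:190,222:254];g=cv2.cvtColor(t['color'],cv2.COLOR_RGB2GRAY)[165:190,222:254]
m=(P[...,2]>.12)&(P[...,2]<.25);print(m.sum())
h=m&(P[...,2]>.158);print('head',h.sum(),P[h].mean(0),P[h].min(0),P[h].max(0))
k=m&(P[...,2]<.148);print('collar',k.sum(),P[k].mean(0),P[k].min(0),P[k].max(0))
d=P[h].mean(0)-P[k].mean(0);print(d,np.degrees(np.arctan2(np.hypot(d[0],d[1]),d[2])))
print((P[10:22,:18,2]*1000).astype(int));print(g[8:24,:20])
E
```

```text
127
head 60 [0.61465267 0.12646466 0.16773877] [0.60525437 0.11682001 0.15882725] [0.625774   0.1371376  0.17548896]
collar 52 [0.63060954 0.11433438 0.13671822] [0.6187714  0.10031797 0.12222661] [0.63830296 0.1309053  0.14649266]
[-0.01595687  0.01213027  0.03102056] 32.86871967302339
[[ 109  111  112  112  111  113  110  111  113  113  111  114  133  135
   135  137  136  137]
 [ 107  115  112  110  109  110  111  110  107  112  106  112  133  151
   152  149  148  138]
 [ 112  109  110  108  110  114 1138  115  109  111  109  154  160  162
   158  155  150  146]
 [ 111  109  111  111  110  110  109  111  113  109  163  165  167  163
   162 1138  151  154]
 [ 111  113  107  114  112  107  110  106  112  167  173  172  168  168
   161  161  157  150]
 [ 108  110  111  111  113  115  108  110  170  170  175  172  174  169
   168  167  154  153]
 [ 109  111  112  111  110  111  107  110  170  169  168  168  171  170
   169  162  158  150]
 [ 113  116  108  110  109  110  112  168  170  170  170  166  171  167
   171  164  151  113]
 [ 111  110  110  111  109  111  111  112  170  167 
[... 989 characters left out ...]
  15  29
   56  85]
 [187 189 189 189 187 185 178 147  97  59  39  30  23  19  14   8  19  39
   64  88]
 [191 189 190 190 187 188 179 152 110  88  71  62  60  46  28  29  44  61
   75  98]
 [191 190 190 191 188 187 180 150 107  89  85  97 104  83  62  77  92  98
  100 111]
 [189 190 191 190 188 188 181 154 100  66  72  89 100  98 109 138 148 151
  150 153]
 [189 189 189 190 189 189 186 171 128  91  73  78  95 120 154 174 181 180
  178 181]
 [188 190 189 189 190 189 188 182 164 146 128 127 143 161 179 186 186 187
  188 186]
 [189 189 190 190 188 190 188 187 184 177 167 169 180 182 187 188 187 187
  188 187]
 [188 189 190 190 191 189 188 189 187 187 183 185 187 187 188 189 188 187
  188 188]]
```

The second key came out of the fingers. It's still in the lock, raised roughly 25 mm and leaning about 32° towards (-x,+y), so it hasn't fallen. I'll go above it and look from the side and wrist together in one picture.

Emit:
step_arm(
  commands=[
    {"gripper":1,"x":0,"y":0,"z":-43,"spin":0},
    {"gripper":-1,"x":0,"y":0,"z":-43,"spin":0},
    {"gripper":-1,"x":40,"y":13,"z":-28,"spin":0},
    {"gripper":-1,"x":45,"y":14,"z":-10,"spin":0},
    {"gripper":-1,"x":45,"y":14,"z":0,"spin":0},
    {"gripper":-1,"x":46,"y":14.7,"z":0,"spin":0},
    {"gripper":-1,"x":46,"y":14.7,"z":0,"spin":0},
    {"gripper":-1,"x":46,"y":14.7,"z":0,"spin":0},
    {"gripper":-1,"x":46,"y":14.7,"z":0,"spin":0},
    {"gripper":-1,"x":45,"y":14.7,"z":0,"spin":0},
  ],
)

```text
time: 24.95
eef_pos: [0.635, 0.114, 0.2836]
tcp_rot: [0.764, 0.645, 0.0, 0.0]
contact_force: [-0.2, -0.9, 0.4]
opening: 1.002
finger_force: 0.0
```

Emit:
step_arm(
  commands=[
    {"gripper":-1,"x":0,"y":0,"z":0,"spin":0},
    {"gripper":-1,"x":0,"y":0,"z":0,"spin":0},
    {"gripper":-1,"x":0,"y":0,"z":0,"spin":0},
    {"gripper":-1,"x":0,"y":0,"z":0,"spin":0},
    {"gripper":-1,"x":0,"y":0,"z":0,"spin":0},
    {"gripper":-1,"x":0,"y":0,"z":0,"spin":0},
    {"gripper":-1,"x":0,"y":0,"z":0,"spin":0},
    {"gripper":-1,"x":0,"y":0,"z":0,"spin":0},
    {"gripper":-1,"x":0,"y":0,"z":0,"spin":0},
    {"gripper":-1,"x":0,"y":0,"z":0,"spin":0},
  ],
)

```text
time: 25.95
eef_pos: [0.6344, 0.112, 0.2835]
tcp_rot: [0.764, 0.645, 0.0, -0.0]
contact_force: [0.4, -0.2, 0.1]
opening: 1.002
finger_force: 0.0
```

```bash
python3 - <<'E'
from h import *
import pickle
st=get_state();w=read_camera('wrist');s=read_camera('side');pickle.dump((st,w,s),open('c.pkl','wb'))
print(st['time'],st['eef_pos'],head(st),st['opening'])
kh=[.6407,.1092,.112];print(proj(w,st,[kh]),proj(s,st,[kh]))
u,v=proj(w,st,[kh])[0].astype(int);print('wcrop',u-50,v-60)
a=cv2.resize(w['color'][v-60:v+60,u-50:u+50],(400,480),interpolation=cv2.INTER_CUBIC)
u,v=proj(s,st,[kh])[0].astype(int);print('scrop',u-33,v-50)
b=cv2.resize(s['color'][v-50:v+30,u-33:u+33],(396,480),interpolation=cv2.INTER_CUBIC)
save('c',np.hstack([a,b]))
P=cloud(s,st)[v-40:v+10,u-30:u+30];m=(P[...,2]>.122)&(P[...,2]<.21)&(np.hypot(P[...,0]-.63,P[...,1]-.115)<.04)
print(m.sum(),P[m].mean(0),P[m].min(0),P[m].max(0))
E
```

```text
25.95 [0.63437301 0.11200058 0.28352298] -9.640703862549579 1.0015481465840224
[[287.49221441 189.22459157]] [[292.9879639  185.38729895]]
wcrop 237 129
scrop 259 135
160 [0.61949229 0.11837723 0.15008364] [0.60378073 0.09989124 0.12378622] [0.63814611 0.13795713 0.17377433]
```

View pics/c.png

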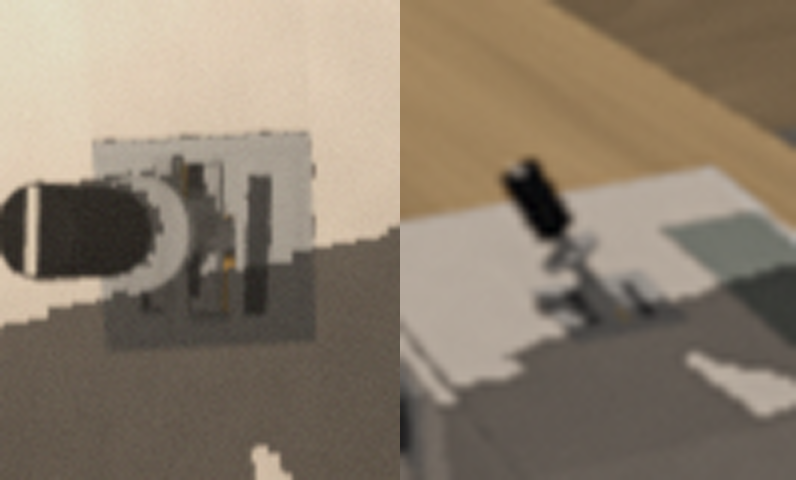

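The wrist crop shows the key leaning left (tool −y, towards the drawer front), head-top line at (32,185)–(32,277), still parallel to the slot. The side crop shows the lower part of the shaft still in the keyhole. The fingers close along exactly this direction, so closing will stand it up.

```bash
python3 - <<'E'
from h import *
import pickle
st,w,s=pickle.load(open('c.pkl','rb'))
P=cloud(w,st);M=R.from_quat(st['tcp_rot']).as_matrix();kh=np.array([.6407,.1092,.112])
T=lambda p:((np.asarray(p)-kh)@M*1000).round(1)   # tool axes, origin at keyhole
f=lambda u,v:(int(237+u/4),int(129+v/4))
for n,(a,b) in dict(line=(32,231),edge=(6,231),headbot=(150,231),collar=(180,231),bit=(205,200),face=(290,180)).items():
    u,v=f(a,b);q=np.median(P[v-1:v+2,u-1:u+2].reshape(-1,3),axis=0);print(n,(u,v),q.round(4),T(q))
go([*kh[:2],.2],-6.6)
E
```

```text
line (245, 186) [0.6119 0.1299 0.1694] [ 15.6 -31.9 -57.4]
edge (238, 186) [0.6064 0.1301 0.1658] [ 14.8 -37.3 -53.8]
headbot (274, 186) [0.6313 0.1216 0.1484] [ 10.7 -11.3 -36.4]
collar (282, 186) [0.6372 0.1188 0.1392] [  8.9  -5.  -27.2]
bit (288, 179) [0.6426 0.1157 0.1033] [6.7 0.8 8.7]
face (309, 174) [0.6617 0.1197 0.1127] [13.9 18.9 -0.7]
tcp [0.6344 0.112  0.2835] head -9.64 tool shift mm [-1.7  6.7 83.5] spin -3.04
```

Emit:
step_arm(
  commands=[
    {"gripper":-1,"x":4.9,"y":-6.8,"z":20,"spin":0},
    {"gripper":-1,"x":0,"y":0,"z":15,"spin":6.5},
    {"gripper":-1,"x":0,"y":0,"z":15,"spin":6.5},
    {"gripper":-1,"x":0,"y":0,"z":15,"spin":6.5},
    {"gripper":-1,"x":0,"y":0,"z":15,"spin":6.5},
    {"gripper":-1,"x":0,"y":0,"z":20,"spin":0},
    {"gripper":-1,"x":0,"y":0,"z":14,"spin":0},
    {"gripper":-1,"x":0,"y":0,"z":7.5,"spin":0},
    {"gripper":-1,"x":0,"y":0,"z":0,"spin":0},
    {"gripper":-1,"x":0,"y":0,"z":0,"spin":0},
  ],
  force=30,
)

```text
time: 27.05
eef_pos: [0.6289, 0.118, 0.1627]
tcp_rot: [0.89, 0.457, 0.0, 0.0]
contact_force: [0.4, -1.1, 0.3]
opening: 0.994
finger_force: 0.0
```

```bash
python3 - <<'E'
from h import *
import pickle
st=get_state();print(st['time'],st['contact_force'],st['opening']);go([.6407,.1092,.162],-35.6)
w=read_camera('wrist');P=cloud(w,st);M=R.from_quat(st['tcp_rot']).as_matrix()
q=(P-st['eef_pos'])@M*1000;g=cv2.cvtColor(w['color'],cv2.COLOR_RGB2GRAY)
m=(np.abs(q[...,1])<38)&(P[...,2]>.15)&(P[...,2]<.2)&(np.abs(q[...,0])<25);print(m.sum(),q[m].mean(0),q[m].min(0),q[m].max(0))
E
```

```text
27.05 [ 0.3632542  -1.10400388  0.32164915] 0.9943511484428385
tcp [0.6289 0.118  0.1627] head -35.63 tool shift mm [-0.3 14.7  0.7] spin -0.03
2640 [  2.42270346 -14.2089332   -1.60838463] [ -9.48218093 -28.48388533 -10.93184158] [ 9.12169874  0.50956524 12.70049662]
```

The head is centred between the pads in x and lies at y −28…0 mm, as planned. Now I'll half-close, carry it upright over the hole and close.

Emit:
step_arm(
  commands=[
    {"gripper":0,"x":0,"y":0,"z":0,"spin":0},
    {"gripper":0,"x":0,"y":0,"z":0,"spin":0},
    {"gripper":0,"x":0,"y":0,"z":0,"spin":0},
    {"gripper":0,"x":0,"y":0,"z":0,"spin":0},
    {"gripper":0,"x":0,"y":3,"z":0,"spin":0},
    {"gripper":0,"x":0,"y":3,"z":0,"spin":0},
    {"gripper":0,"x":0,"y":3,"z":0,"spin":0},
    {"gripper":0,"x":0,"y":3,"z":0,"spin":0},
    {"gripper":0,"x":0,"y":2.7,"z":0,"spin":0},
    {"gripper":0,"x":0,"y":0,"z":0,"spin":0},
  ],
)

```text
time: 28.1
eef_pos: [0.6408, 0.109, 0.162]
tcp_rot: [0.89, 0.457, 0.0, 0.0]
contact_force: [0.6, 0.4, 0.2]
opening: 0.503
finger_force: 0.0
```

```bash
cat >> h.py <<'E'
def headpts(z0=.13,z1=.2,yl=30):
    st=get_state();w=read_camera('wrist');P=cloud(w,st);M=R.from_quat(st['tcp_rot']).as_matrix()
    q=(P-st['eef_pos'])@M*1000;g=cv2.cvtColor(w['color'],cv2.COLOR_RGB2GRAY)
    m=(np.abs(q[...,1])<yl)&(P[...,2]>z0)&(P[...,2]<z1)&(np.abs(q[...,0])<25)
    print('t',st['time'],'F',st['contact_force'].round(1),'open',st['opening'],'tcp',st['eef_pos'].round(4),'head %.1f'%head(st))
    print(m.sum(),'min',q[m].min(0).round(1),'max',q[m].max(0).round(1),'ztop',np.percentile(P[m][:,2],[50,90,98]).round(4));return st,w,P,q,m
E
python3 - <<'E'
from h import *
st,w,P,q,m=headpts(yl=18)
E
```

```text
t 28.1 F [0.6 0.4 0.2] open 0.5033950690436818 tcp [0.6408 0.109  0.162 ] head -35.7
3233 min [-25.  -18.   -8.8] max [ 1.2  6.6 32. ] ztop [0.1523 0.1682 0.1698]
```

```bash
python3 - <<'E'
from h import *
st,w,P,q,m=headpts(yl=45)
g=cv2.cvtColor(w['color'],cv2.COLOR_RGB2GRAY)
H=np.full((15,21),0.)
for i,x in enumerate(range(35,-40,-5)):
    for j,y in enumerate(range(-50,55,5)):
        k=(abs(q[...,0]-x)<2.5)&(abs(q[...,1]-y)<2.5)&(P[...,2]>.09)&(P[...,2]<.22)
        H[i,j]=P[k][:,2].max()*1000 if k.sum()>3 else 0
print(H.astype(int))
E
```

```text
t 28.15 F [-0.4  0.   0.1] open 0.4955484331315885 tcp [0.6406 0.1092 0.162 ] head -35.7
9503 min [-25. -45. -38.] max [14.6 44.9 32. ] ztop [0.17   0.1965 0.1994]
[[111 111 111 111 111 112 111 111 112 112 112 112 111 111 111 111 112 111
  112 112 112]
 [111 112 111 112 111 111 112 112 112 111 112 114 113 112 111 111 112 111
  112 112 112]
 [111 111 111 111 111 111 112 112 111 113 113 113 113 113 111 111 112 111
  111 112 113]
 [111 111 111 112 219 219 219 219 113 114 113 115 114 219 219 219 219 111
  112 112 112]
 [219 219 209 201 219 219 219 219 114 113 114 114 114 219 219 219 219 204
  206 219 219]
 [219 219 209 205 208 208 206 114 113 104 113 113 219 113 206 207 209 204
  208 219 219]
 [207 219 207 205 179 192 193 124 127 123 109 113 114 113 189 193 180 205
  207 219 207]
 [219 208 207 205 112 190 190 113 135 136 136 133 114 114 188 190 113 205
  207 208 208]
 [219 219 208 205 111 187 188 132 134 135 136 136 113 114 188 188 113 205
  207 219 219]
 [217 219 209   0   0 111 188 152 154 153 147 135 113 113 188 187   0   0
  208 219 219]
 [112 213 110   0   0 111 154 165 165 160 152 133 113 113 113 113   0   0
  110 111 111]
 [111   0   0   0   0 111 168 169 169 167 156 130 116 113 111 112 110   0
    0   0 111]
 [  0   0   0   0   0 111 167 168 169 168   0   0 112 111 111 111 111   0
    0   0   0]
 [  0   0   0   0   0 111 164 166 167 167   0 111 111 111 111 111 110   0
    0   0   0]
 [  0   0   0   0 110 111 161 163 164   0 110 111 111 111 111 111 111   0
    0   0   0]]
```

The head slid sideways to tool (−20,−12) mm, still standing in the hole. I'll grip it across the lean instead, so it can't slip out.

Emit:
step_arm(
  commands=[
    {"gripper":0,"x":0,"y":0,"z":-15,"spin":0},
    {"gripper":-1,"x":0,"y":0,"z":-15,"spin":0},
    {"gripper":-1,"x":0,"y":0,"z":0,"spin":7.2},
    {"gripper":-1,"x":0,"y":0,"z":0,"spin":7.2},
    {"gripper":-1,"x":0,"y":0,"z":0,"spin":7.2},
    {"gripper":-1,"x":0,"y":0,"z":0,"spin":7},
    {"gripper":-1,"x":-10,"y":-0.5,"z":0,"spin":0},
    {"gripper":-1,"x":-9,"y":-0.5,"z":0,"spin":0},
    {"gripper":-1,"x":0,"y":0,"z":0,"spin":0},
    {"gripper":-1,"x":0,"y":0,"z":0,"spin":0},
  ],
)

```text
time: 29.2
eef_pos: [0.6227, 0.1019, 0.1925]
tcp_rot: [0.975, 0.223, 0.0, 0.0]
contact_force: [-0.3, 0.2, 0.7]
opening: 1.0
finger_force: 0.0
```

```bash
cat >> h.py <<'E'
def lean(kh=(.6407,.1092,.112),zmin=.14):
    """head of the key near the keyhole, from wrist depth: in tool axes from the TCP"""
    st=get_state();w=read_camera('wrist');P=cloud(w,st);M=R.from_quat(st['tcp_rot']).as_matrix()
    q=(P-st['eef_pos'])@M*1000;g=cv2.cvtColor(w['color'],cv2.COLOR_RGB2GRAY)
    m=(np.hypot(P[...,0]-kh[0],P[...,1]-kh[1])<.06)&(P[...,2]>zmin)&(P[...,2]<.182)&(np.abs(q[...,1])<36)
    n,l,s,c=cv2.connectedComponentsWithStats(m.astype(np.uint8));m=l==1+np.argmax(s[1:,4])
    k=(np.array(kh)-st['eef_pos'])@M*1000
    t=m&(P[...,2]>np.percentile(P[m][:,2],97)-.009)
    print('t %.2f open %.2f'%(st['time'],st['opening']),'F',st['contact_force'].round(1),'tcp',st['eef_pos'].round(4),'head %.1f'%head(st),'keyhole(tool)',k.round(1))
    print(m.sum(),'all min',q[m].min(0).round(1),'max',q[m].max(0).round(1),'mean',q[m].mean(0).round(1),'top mean',q[t].mean(0).round(1),'z97 %.4f'%np.percentile(P[m][:,2],97))
    return st,w,P,q,m
E
python3 - <<'E'
from h import *
lean()
E
```

```text
t 29.20 open 1.00 F [-0.3  0.2  0.7] tcp [0.6227 0.1019 0.1925] head -64.2 keyhole(tool) [19.4  1.2 80.5]
1934 all min [-19.4  -6.   22.8] max [ 8.8 12.1 51.7] mean [-3.1  2.9 34.2] top mean [-7.6  2.9 28.2] z97 0.1678
```

Emit:
step_arm(
  commands=[
    {"gripper":-1,"x":-2,"y":2.5,"z":9,"spin":0},
    {"gripper":-1,"x":0,"y":0,"z":12,"spin":0},
    {"gripper":-1,"x":0,"y":0,"z":8.5,"spin":0},
    {"gripper":-1,"x":0,"y":0,"z":0,"spin":0},
    {"gripper":1,"x":0,"y":0,"z":0,"spin":0},
    {"gripper":1,"x":0,"y":0,"z":0,"spin":0},
    {"gripper":1,"x":0,"y":0,"z":0,"spin":0},
    {"gripper":1,"x":0,"y":0,"z":0,"spin":0},
    {"gripper":1,"x":0,"y":0,"z":0,"spin":0},
    {"gripper":1,"x":0,"y":0,"z":0,"spin":0},
  ],
  force=20,
)

```text
time: 30.25
eef_pos: [0.6223, 0.099, 0.1628]
tcp_rot: [0.975, 0.223, 0.0, 0.0]
contact_force: [-0.3, -0.2, 1.1]
opening: 0.193
finger_force: 21.2
```

```bash
python3 - <<'E'
from h import *
import pickle
r=lean();pickle.dump(r,open('d.pkl','wb'))
E
```

```text
t 30.25 open 0.19 F [-0.3 -0.2  1.1] tcp [0.6223 0.099  0.1628] head -64.2 keyhole(tool) [21.  -1.3 50.8]
5045 all min [-18.2 -22.2 -19.1] max [12.4 22.5 22.6] mean [ 3.   0.1 -0.2] top mean [  7.8  -0.1 -13.3] z97 0.1799
```

Gripped (opening 0.19). Next I'll swing the head over the hole.

Emit:
step_arm(
  commands=[
    {"gripper":1,"x":3,"y":-0.3,"z":-1.3,"spin":0},
    {"gripper":1,"x":3,"y":-0.3,"z":-1,"spin":0},
    {"gripper":1,"x":3,"y":-0.3,"z":-0.9,"spin":0},
    {"gripper":1,"x":3,"y":-0.4,"z":-0.7,"spin":0},
    {"gripper":1,"x":3,"y":0,"z":-0.6,"spin":0},
    {"gripper":1,"x":3,"y":0,"z":-0.4,"spin":0},
    {"gripper":1,"x":3,"y":0,"z":0,"spin":0},
    {"gripper":1,"x":0,"y":0,"z":0,"spin":0},
    {"gripper":1,"x":0,"y":0,"z":0,"spin":0},
    {"gripper":1,"x":0,"y":0,"z":0,"spin":0},
  ],
)

```text
time: 31.3
eef_pos: [0.6405, 0.1093, 0.1673]
tcp_rot: [0.975, 0.223, 0.0, -0.0]
contact_force: [-1.5, -1.3, -1.1]
opening: 0.196
finger_force: 19.5
```

```bash
cat >> h.py <<'E'
def prof():
    """side profile of the gripped head in the tool xz plane: highest point per x bin for |y|<6, and gray"""
    st=get_state();w=read_camera('wrist');P=cloud(w,st);M=R.from_quat(st['tcp_rot']).as_matrix()
    q=(P-st['eef_pos'])@M*1000;g=cv2.cvtColor(w['color'],cv2.COLOR_RGB2GRAY)
    print('t %.2f open %.3f'%(st['time'],st['opening']),'F',st['contact_force'].round(1),'Tq',st['wrist_torque'].round(2),'tcp',st['eef_pos'].round(4),'head %.1f'%head(st))
    for x in range(-32,33,4):
        k=(abs(q[...,0]-x)<2)&(abs(q[...,1])<5)&(q[...,2]<60)
        if k.sum()>3: print(x,np.percentile(P[k][:,2]*1000,[5,50,95]).round(0),int(np.median(g[k])),end=' | ')
    print();return st,w,P,q
E
python3 - <<'E'
from h import *
import pickle
r=prof();pickle.dump(r,open('e.pkl','wb'))
E
```

```text
t 31.30 open 0.196 F [-1.5 -1.3 -1.1] Tq [-0.2   0.22 -0.02] tcp [0.6405 0.1093 0.1673] head -64.2
-20 [168. 169. 170.] 21 | -16 [169. 170. 171.] 18 | -12 [170. 171. 172.] 68 | -8 [171. 172. 173.] 18 | -4 [164. 171. 173.] 17 | 0 [134. 155. 166.] 21 | 4 [109. 134. 149.] 76 | 8 [112. 135. 229.] 80 | 12 [228. 239. 246.] 15 | 16 [112. 113. 114.] 51 | 20 [111. 112. 113.] 89 | 24 [111. 112. 113.] 94 | 28 [110. 112. 113.] 116 | 32 [109. 110. 113.] 209 |
```

```bash
python3 - <<'E'
from h import *
import pickle
st,w,P,q=pickle.load(open('e.pkl','rb'))
for c in [(-12,0),(-11,1)]:
    print([line(w,st,h=.0037,ctr=c,rad=r) for r in (4,5.5,7)])
E
```

```text
[(-66.7, array([-12.1,  -0. ]), 478, np.float64(7.9)), (-66.2, array([-12.2,  -0.1]), 668, np.float64(10.9)), (-66.3, array([-12.1,  -0.1]), 858, np.float64(14.0))]
[(-66.8, array([-12.3,   0.4]), 446, np.float64(7.9)), (-66.2, array([-12.3,   0.4]), 642, np.float64(10.8)), (-66.4, array([-12.3,   0.4]), 836, np.float64(13.9))]
```

Emit:
step_arm(
  commands=[
    {"gripper":1,"x":0,"y":0,"z":0,"spin":0},
    {"gripper":1,"x":2,"y":0,"z":0,"spin":0},
    {"gripper":1,"x":2,"y":0,"z":0,"spin":0},
    {"gripper":1,"x":2,"y":0,"z":0,"spin":0},
    {"gripper":1,"x":2,"y":0,"z":0,"spin":0},
    {"gripper":1,"x":2,"y":0,"z":0,"spin":0},
    {"gripper":1,"x":1,"y":0,"z":0,"spin":0},
    {"gripper":1,"x":0,"y":0,"z":0,"spin":0},
    {"gripper":1,"x":0,"y":0,"z":0,"spin":0},
    {"gripper":1,"x":0,"y":0,"z":0,"spin":0},
  ],
  force=40,
)

```text
time: 32.35
eef_pos: [0.6505, 0.1143, 0.1673]
tcp_rot: [0.975, 0.223, 0.0, -0.0]
contact_force: [-1.8, -0.6, -0.1]
opening: 0.168
finger_force: 37.6
```

```bash
python3 - <<'E'
from h import *
import pickle
r=prof();pickle.dump(r,open('e.pkl','wb'));st,w,P,q=r
print([line(w,st,h=.0037,ctr=(-12,0),rad=r) for r in (4,5.5,7)])
E
```

```text
t 32.35 open 0.168 F [-1.8 -0.6 -0.1] Tq [-0.14  0.51  0.02] tcp [0.6505 0.1143 0.1673] head -64.2
-20 [171. 172. 173.] 17 | -16 [171. 172. 173.] 21 | -12 [172. 173. 174.] 28 | -8 [133. 173. 174.] 19 | -4 [113. 157. 172.] 21 | 0 [112. 133. 135.] 83 | 4 [112. 113. 114.] 47 | 8 [112. 113. 233.] 51 | 12 [228. 239. 246.] 15 | 16 [110. 112. 113.] 92 | 20 [110. 110. 113.] 113 | 24 [109. 110. 111.] 117 | 28 [110. 110. 111.] 235 | 32 [109. 110. 111.] 236 | 
[(-61.5, array([-14. ,  -1.1]), 381, np.float64(7.3)), (-60.9, array([-14.1,  -1.2]), 621, np.float64(10.5)), (-61.1, array([-14.1,  -1.2]), 841, np.float64(13.6))]
```

The key is nearly upright now but sits at the pads' edge. I'll loosen slightly and regrip with it centred.

Emit:
step_arm(
  commands=[
    {"gripper":0.35,"x":0,"y":0,"z":0,"spin":0},
    {"gripper":0.35,"x":-6,"y":0,"z":0,"spin":0},
    {"gripper":0.35,"x":-6,"y":0,"z":0,"spin":0},
    {"gripper":0.35,"x":-6,"y":0,"z":0,"spin":0},
    {"gripper":0.35,"x":0,"y":0,"z":0,"spin":0},
    {"gripper":0.35,"x":0,"y":0,"z":0,"spin":0},
    {"gripper":0.35,"x":0,"y":0,"z":0,"spin":0},
    {"gripper":0.35,"x":0,"y":0,"z":0,"spin":0},
    {"gripper":0.35,"x":0,"y":0,"z":0,"spin":0},
    {"gripper":0.35,"x":0,"y":0,"z":0,"spin":0},
  ],
)

```text
time: 33.4
eef_pos: [0.6343, 0.1062, 0.1674]
tcp_rot: [0.975, 0.223, -0.0, -0.0]
contact_force: [0.1, 0.3, 0.8]
opening: 0.327
finger_force: 0.0
```

```bash
python3 - <<'E'
from h import *
import pickle
r=prof();pickle.dump(r,open('e.pkl','wb'));st,w,P,q=r
go([.6407,.1092,.1673])
E
```

```text
t 33.40 open 0.327 F [0.1 0.3 0.8] Tq [-0.03  0.01  0.03] tcp [0.6343 0.1062 0.1674] head -64.2
-20 [153. 153. 154.] 30 | -16 [154. 155. 156.] 70 | -12 [153. 156. 157.] 23 | -8 [149. 157. 158.] 21 | -4 [145. 154. 159.] 21 | 0 [135. 145. 152.] 22 | 4 [120. 134. 141.] 27 | 8 [108. 123. 237.] 78 | 12 [124. 239. 246.] 16 | 16 [111. 112. 114.] 83 | 20 [112. 113. 114.] 52 | 24 [112. 113. 114.] 73 | 28 [111. 112. 113.] 110 | 32 [111. 112. 113.] 183 | 
tcp [0.6343 0.1062 0.1674] head -64.24 tool shift mm [7.1 0.1 0.1]
```

The key has slid down to about 6 mm from fully seated, leaning about 24°. I'll lower, grip the head centrally and bring it upright.

Emit:
step_arm(
  commands=[
    {"gripper":0.35,"x":-8,"y":0,"z":0,"spin":0},
    {"gripper":0.35,"x":0,"y":0,"z":8,"spin":0},
    {"gripper":0.35,"x":0,"y":0,"z":9,"spin":0},
    {"gripper":1,"x":0,"y":0,"z":0,"spin":0},
    {"gripper":1,"x":0,"y":0,"z":0,"spin":0},
    {"gripper":1,"x":0,"y":0,"z":0,"spin":0},
    {"gripper":1,"x":4,"y":0,"z":-1,"spin":0},
    {"gripper":1,"x":4,"y":0,"z":-1,"spin":0},
    {"gripper":1,"x":4,"y":0,"z":-0.5,"spin":0},
    {"gripper":1,"x":3,"y":0,"z":-0.5,"spin":0},
  ],
)

```text
time: 34.45
eef_pos: [0.6396, 0.1081, 0.1533]
tcp_rot: [0.975, 0.223, -0.003, 0.001]
contact_force: [-4.6, -6.0, -1.0]
opening: 0.191
finger_force: 39.1
```

```bash
python3 - <<'E'
from h import *
import pickle
r=prof();pickle.dump(r,open('e.pkl','wb'));st,w,P,q=r
go([.6407,.1092,.1434])
print([line(w,st,h=.012,ctr=(0,0),rad=r) for r in (4,5.5,7)])
E
```

```text
t 34.45 open 0.191 F [-4.6 -6.  -1. ] Tq [-1.15  1.1  -0.  ] tcp [0.6396 0.1081 0.1533] head -64.2
-12 [159. 160. 161.] 22 | -8 [160. 161. 162.] 19 | -4 [161. 161. 162.] 49 | 0 [161. 162. 163.] 18 | 4 [124. 157. 163.] 19 | 8 [124. 141. 214.] 23 | 12 [124. 224. 232.] 15 | 16 [112. 113. 123.] 48 | 20 [111. 113. 113.] 82 | 24 [111. 112. 113.] 91 | 28 [110. 112. 114.] 93 | 32 [109. 111. 113.] 117 | 
tcp [0.6399 0.1084 0.1534] head -64.22 tool shift mm [ 1.1 -0.4 10. ] 
[(-60.1, array([-1.7, -0.9]), 405, np.float64(7.7)), (-60.0, array([-1.7, -1. ]), 603, np.float64(10.7)), (-60.4, array([-1.8, -0.9]), 778, np.float64(13.4))]
```

Emit:
step_arm(
  commands=[
    {"gripper":1,"x":2,"y":-0.2,"z":0,"spin":0},
    {"gripper":1,"x":2,"y":-0.2,"z":0,"spin":1},
    {"gripper":1,"x":0,"y":0,"z":2,"spin":1},
    {"gripper":1,"x":0,"y":0,"z":2,"spin":0},
    {"gripper":1,"x":-1,"y":0,"z":2,"spin":0},
    {"gripper":1,"x":-1,"y":0,"z":2,"spin":0},
    {"gripper":1,"x":-1,"y":0,"z":1,"spin":0},
    {"gripper":1,"x":0,"y":0,"z":0,"spin":0},
    {"gripper":1,"x":0,"y":0,"z":0,"spin":0},
    {"gripper":1,"x":0,"y":0,"z":0,"spin":0},
  ],
)

```text
time: 35.5
eef_pos: [0.6431, 0.1103, 0.151]
tcp_rot: [0.979, 0.206, 0.002, 0.0]
contact_force: [-8.1, -2.4, 15.5]
opening: 0.195
finger_force: 41.0
```

```bash
python3 - <<'E'
from h import *
import pickle
r=prof();pickle.dump(r,open('e.pkl','wb'));st,w,P,q=r
go([.6407,.1092,.1434])
print([line(w,st,h=.010,ctr=(0,0),rad=r) for r in (4,5.5,7)])
E
```

```text
t 35.50 open 0.195 F [-8.1 -2.4 15.5] Tq [-0.45  1.53  0.  ] tcp [0.6431 0.1103 0.151 ] head -66.2
-12 [158. 159. 160.] 19 | -8 [158. 159. 160.] 20 | -4 [159. 160. 161.] 42 | 0 [121. 160. 161.] 18 | 4 [121. 148. 160.] 20 | 8 [112. 122. 212.] 79 | 12 [120. 222. 229.] 15 | 16 [111. 113. 114.] 86 | 20 [111. 112. 113.] 90 | 24 [110. 112. 113.] 93 | 28 [110. 111. 112.] 114 | 32 [109. 110. 111.] 118 | 
tcp [0.6431 0.1103 0.151 ] head -66.21 tool shift mm [-2.7  0.   7.6] 
[(-60.6, array([-2.7, -1.6]), 153, np.float64(5.8)), (-60.7, array([-3.2, -1.8]), 470, np.float64(9.2)), (-61.3, array([-3.4, -1.7]), 698, np.float64(12.0))]
```

It stops about 6 mm short with 15 N. Perhaps the lock itself was left slightly turned. I'll compare the bars' angle before and after.

```bash
python3 - <<'E'
from h import *
import pickle
def bars(w,st,kh=(.6407,.1092)):
    c,s=np.cos(np.radians(-6.6)),np.sin(np.radians(-6.6))
    g=np.arange(-22,22.01,.25);X,Y=np.meshgrid(g,g,indexing='ij')   # unit x, y in mm
    P=np.c_[(kh[0]+(c*X-s*Y)/1000).ravel(),(kh[1]+(s*X+c*Y)/1000).ravel(),np.full(X.size,.112)]
    m=proj(w,st,P).astype(np.float32).reshape(X.shape+(2,))
    p=cv2.remap(cv2.cvtColor(w['color'],cv2.COLOR_RGB2GRAY),m[...,0],m[...,1],cv2.INTER_CUBIC).astype(float)
    for lo,hi in ((6,18),(-18,-6)):
        r=[]
        for y in np.arange(-11,11.1,1):   # darkest-centroid x per y line
            k=np.argmin(abs(g-y));x=g[(g>=lo)&(g<=hi)];v=p[(g>=lo)&(g<=hi),k];b=np.clip(np.percentile(v,80)-v-8,0,None)
            if b.sum()>30: r.append((y,(b*x).sum()/b.sum()))
        r=np.array(r)
        if len(r)>5:
            a=np.polyfit(r[:,0],r[:,1],1);res=r[:,1]-np.polyval(a,r[:,0]);k=abs(res)<1.0;a=np.polyfit(r[k,0],r[k,1],1)
            print('bar',lo,'clockwise deg %.1f'%np.degrees(np.arctan(a[0])),'x0 %.1f'%a[1],k.sum(),res.std().round(2))
st,w=pickle.load(open('w1.pkl','rb'));bars(w,st)
st,w,s=pickle.load(open('c.pkl','rb'));bars(w,st)
E
```

```text
bar 6 clockwise deg -0.6 x0 11.6 23 0.32
bar -18 clockwise deg -0.1 x0 -10.9 23 0.19
bar 6 clockwise deg 4.0 x0 11.7 23 0.39
bar -18 clockwise deg -12.5 x0 -13.0 10 2.25
```

The bars are turned 4.6° clockwise, so the lock was left about 0.08 rad turned and the key caught on it. I'll align the key midway (about 3.5° clockwise) and lift slowly.

Emit:
step_arm(
  commands=[
    {"gripper":1,"x":-0.5,"y":0,"z":-2,"spin":1.5},
    {"gripper":1,"x":0,"y":0,"z":-1,"spin":2},
    {"gripper":1,"x":0,"y":0,"z":-2,"spin":0},
    {"gripper":1,"x":0,"y":0,"z":-2,"spin":0},
    {"gripper":1,"x":0,"y":0,"z":-2,"spin":0},
    {"gripper":1,"x":0,"y":0,"z":-2,"spin":0},
    {"gripper":1,"x":0,"y":0,"z":-2,"spin":0},
    {"gripper":1,"x":0,"y":0,"z":-2,"spin":0},
    {"gripper":1,"x":0,"y":0,"z":-2,"spin":0},
    {"gripper":1,"x":0,"y":0,"z":0,"spin":0},
  ],
  force=60,
)

```text
time: 36.55
eef_pos: [0.6396, 0.1102, 0.1556]
tcp_rot: [0.984, 0.176, -0.001, -0.001]
contact_force: [7.9, 0.6, -21.6]
opening: 0.186
finger_force: 59.2
```

```bash
python3 - <<'E'
from h import *
import pickle
r=prof();pickle.dump(r,open('e.pkl','wb'));st,w,P,q=r
go([.6407,.1092,.1434])
print([line(w,st,h=.010,ctr=(-2.5,-1.5),rad=r) for r in (4,5.5,7)])
E
```

```text
t 36.55 open 0.186 F [  7.9   0.6 -21.6] Tq [ 0.01 -1.45 -0.12] tcp [0.6396 0.1102 0.1556] head -69.8
-12 [162. 163. 164.] 22 | -8 [163. 163. 164.] 24 | -4 [163. 164. 165.] 32 | 0 [163. 164. 165.] 19 | 4 [126. 153. 164.] 21 | 8 [112. 137. 217.] 31 | 12 [125. 227. 234.] 16 | 16 [112. 113. 114.] 48 | 20 [111. 113. 114.] 88 | 24 [111. 112. 113.] 92 | 28 [110. 112. 113.] 97 | 32 [109. 110. 112.] 117 | 
tcp [0.6396 0.1102 0.1556] head -69.77 tool shift mm [ 0.7  1.3 12.2] 
[(-60.2, array([-3.4, -2. ]), 465, np.float64(7.9)), (-60.7, array([-3.4, -2. ]), 663, np.float64(10.8)), (-60.7, array([-3.8, -1.4]), 776, np.float64(12.6))]
```

It's binding sideways: the head sits about 4 mm off the hole axis. I'll relieve the pull, recentre, then lift again.

Emit:
step_arm(
  commands=[
    {"gripper":1,"x":0,"y":0,"z":4,"spin":0},
    {"gripper":1,"x":1.5,"y":0.8,"z":4,"spin":0},
    {"gripper":1,"x":1.5,"y":0.8,"z":2,"spin":0},
    {"gripper":1,"x":1.5,"y":0.8,"z":0,"spin":0},
    {"gripper":1,"x":0,"y":0,"z":0,"spin":0},
    {"gripper":1,"x":0,"y":0,"z":0,"spin":0},
    {"gripper":1,"x":0,"y":0,"z":0,"spin":0},
    {"gripper":1,"x":0,"y":0,"z":0,"spin":0},
    {"gripper":1,"x":0,"y":0,"z":0,"spin":0},
    {"gripper":1,"x":0,"y":0,"z":0,"spin":0},
  ],
)

```text
time: 37.6
eef_pos: [0.6431, 0.1098, 0.1524]
tcp_rot: [0.984, 0.176, -0.004, -0.001]
contact_force: [-9.0, 0.0, 2.1]
opening: 0.186
finger_force: 61.8
```

```bash
python3 - <<'E'
from h import *
import pickle
r=prof();pickle.dump(r,open('e.pkl','wb'));st,w,P,q=r
go([.6407,.1092,.1434])
print([line(w,st,h=.009,ctr=(-2.5,-1),rad=r) for r in (4,5.5,7)])
E
```

```text
t 37.60 open 0.186 F [-9.   0.   2.1] Tq [0.06 1.73 0.14] tcp [0.6431 0.1098 0.1524] head -69.7
-12 [159. 160. 161.] 21 | -8 [160. 161. 161.] 21 | -4 [160. 161. 162.] 44 | 0 [122. 161. 162.] 19 | 4 [122. 149. 161.] 21 | 8 [112. 123. 214.] 81 | 12 [121. 224. 231.] 16 | 16 [111. 113. 114.] 87 | 20 [111. 112. 113.] 90 | 24 [110. 112. 113.] 94 | 28 [109. 110. 112.] 115 | 32 [109. 110. 112.] 118 | 
tcp [0.6431 0.1098 0.1524] head -69.68 tool shift mm [-2.4 -0.3  9.1] 
[(-60.2, array([-3.9, -1.8]), 440, np.float64(7.8)), (-60.6, array([-3.9, -1.8]), 644, np.float64(10.8)), (-60.9, array([-4.2, -1.4]), 787, np.float64(12.7))]
```

The pull and push now bind in opposite directions, so the tool's neutral point is between them. I'll release, turn the fingers so they close along the lean, and squeeze it upright centred on the hole.

Emit:
step_arm(
  commands=[
    {"gripper":-1,"x":-1,"y":0,"z":0,"spin":0},
    {"gripper":-1,"x":-1.4,"y":-0.3,"z":0,"spin":0},
    {"gripper":-1,"x":0,"y":0,"z":0,"spin":-7.9},
    {"gripper":-1,"x":0,"y":0,"z":0,"spin":-7.9},
    {"gripper":-1,"x":0,"y":0,"z":0,"spin":-7.9},
    {"gripper":-1,"x":0,"y":0,"z":0,"spin":-7.9},
    {"gripper":-1,"x":0,"y":0,"z":0,"spin":-7.9},
    {"gripper":-1,"x":0,"y":0,"z":0,"spin":-7.9},
    {"gripper":-1,"x":0,"y":0,"z":0,"spin":-7.9},
    {"gripper":-1,"x":0,"y":0,"z":0,"spin":-7.8},
  ],
)

```text
time: 38.65
eef_pos: [0.6448, 0.1085, 0.1532]
tcp_rot: [0.745, 0.667, 0.001, 0.001]
contact_force: [1.0, -0.7, -0.7]
opening: 0.998
finger_force: 0.0
```

```bash
cat >> h.py <<'E'
def bars(w,st,kh=(.6407,.1092)):
    c,s=np.cos(np.radians(-6.6)),np.sin(np.radians(-6.6))
    g=np.arange(-22,22.01,.25);X,Y=np.meshgrid(g,g,indexing='ij')
    P=np.c_[(kh[0]+(c*X-s*Y)/1000).ravel(),(kh[1]+(s*X+c*Y)/1000).ravel(),np.full(X.size,.112)]
    m=proj(w,st,P).astype(np.float32).reshape(X.shape+(2,))
    p=cv2.remap(cv2.cvtColor(w['color'],cv2.COLOR_RGB2GRAY),m[...,0],m[...,1],cv2.INTER_CUBIC).astype(float)
    for lo,hi in ((6,18),(-18,-6)):
        r=[]
        for y in np.arange(-11,11.1,1):
            k=np.argmin(abs(g-y));x=g[(g>=lo)&(g<=hi)];v=p[(g>=lo)&(g<=hi),k];b=np.clip(np.percentile(v,80)-v-8,0,None)
            if b.sum()>30: r.append((y,(b*x).sum()/b.sum()))
        r=np.array(r)
        if len(r)>5:
            a=np.polyfit(r[:,0],r[:,1],1);res=r[:,1]-np.polyval(a,r[:,0]);k=abs(res)<1.0;a=np.polyfit(r[k,0],r[k,1],1)
            print('bar',lo,'cw deg %.1f'%np.degrees(np.arctan(a[0])),'x0 %.1f'%a[1],k.sum(),res.std().round(2))
def grid(P,q,z1=.2):
    print('cols y',list(range(-35,40,5)))
    for x in range(30,-35,-5):
        print('%4d'%x,[int(P[k][:,2].max()*1000) if (k:=(abs(q[...,0]-x)<2.5)&(abs(q[...,1]-y)<2.5)&(P[...,2]>.09)&(P[...,2]<z1)).sum()>3 else 0 for y in range(-35,40,5)])
E
python3 - <<'E'
from h import *
import pickle
st,w,P,q,m=lean(zmin=.135);pickle.dump((st,w,P,q,m),open('f.pkl','wb'))
grid(P,q);bars(w,st)
E
```

```text
t 38.65 open 1.00 F [ 1.  -0.7 -0.7] tcp [0.6448 0.1085 0.1532] head -6.3 keyhole(tool) [ 0.2 -4.3 41.1]
2485 all min [-20.8 -25.8  -7.9] max [ 2.4 -3.1 18.1] mean [ -6.4 -14.3   1.6] top mean [ -8.7 -16.1  -3.4] z97 0.1596
cols y [-35, -30, -25, -20, -15, -10, -5, 0, 5, 10, 15, 20, 25, 30, 35]
  30 [112, 112, 112, 112, 111, 112, 112, 112, 111, 112, 111, 111, 111, 111, 111]
  25 [111, 111, 113, 113, 112, 113, 114, 113, 113, 113, 114, 113, 111, 112, 113]
  20 [111, 112, 114, 113, 114, 114, 113, 113, 113, 113, 114, 113, 111, 112, 111]
  15 [111, 113, 113, 113, 114, 113, 115, 113, 113, 114, 114, 113, 111, 111, 111]
  10 [111, 112, 113, 114, 114, 114, 115, 113, 114, 114, 114, 113, 111, 111, 111]
   5 [111, 113, 113, 119, 121, 133, 124, 124, 114, 114, 113, 113, 111, 112, 111]
   0 [111, 112, 113, 155, 158, 152, 142, 124, 124, 114, 113, 113, 111, 111, 111]
  -5 [111, 112, 157, 159, 160, 160, 149, 123, 124, 114, 113, 113, 112, 111, 111]
 -10 [111, 113, 157, 159, 160, 160, 152, 122, 121, 113, 113, 113, 111, 112, 112]
 -15 [111, 113, 156, 158, 159, 159, 0, 121, 114, 114, 113, 113, 111, 112, 111]
 -20 [111, 112, 113, 157, 157, 0, 112, 113, 113, 113, 113, 113, 111, 111, 111]
 -25 [111, 111, 0, 0, 0, 0, 113, 113, 113, 113, 113, 113, 112, 111, 111]
 -30 [111, 111, 0, 0, 0, 0, 111, 111, 111, 112, 111, 111, 111, 111, 111]
bar 6 cw deg 3.8 x0 11.9 23 0.17
bar -18 cw deg -1.5 x0 -10.2 9 1.0
```

Emit:
step_arm(
  commands=[
    {"gripper":-1,"x":0.2,"y":-4,"z":2,"spin":0},
    {"gripper":-1,"x":0,"y":0,"z":0,"spin":-7.9},
    {"gripper":-1,"x":0,"y":0,"z":0,"spin":-7.9},
    {"gripper":-1,"x":0,"y":0,"z":0,"spin":-7.9},
    {"gripper":-1,"x":0,"y":0,"z":0,"spin":-7.9},
    {"gripper":-1,"x":0,"y":0,"z":0,"spin":-7.9},
    {"gripper":0,"x":0,"y":0,"z":0,"spin":0},
    {"gripper":0.3,"x":0,"y":0,"z":0,"spin":0},
    {"gripper":0.45,"x":0,"y":0,"z":0,"spin":0},
    {"gripper":0.55,"x":0,"y":0,"z":0,"spin":0},
  ],
  force=40,
)

```text
time: 39.7
eef_pos: [0.6395, 0.1093, 0.1495]
tcp_rot: [0.479, 0.878, 0.0, 0.0]
contact_force: [-1.0, 0.7, -0.4]
opening: 0.328
finger_force: 0.1
```

```bash
python3 - <<'E'
from h import *
import pickle
st,w,P,q,m=lean(zmin=.145);pickle.dump((st,w,P,q,m),open('f.pkl','wb'))
grid(P,q,.17)
print([line(w,st,h=.161-st['eef_pos'][2],ctr=(0,-3),rad=r) for r in (4,5.5,7)])
E
```

```text
t 39.70 open 0.33 F [-1.   0.7 -0.4] tcp [0.6395 0.1093 0.1495] head 32.8 keyhole(tool) [-0.7  0.9 37.5]
4222 all min [-11.4 -27.7 -32.5] max [14.   6.1  4.5] mean [  3.5 -10.6 -12.3] top mean [  5.4 -17.2 -26.7] z97 0.1806
cols y [-35, -30, -25, -20, -15, -10, -5, 0, 5, 10, 15, 20, 25, 30, 35]
  30 [112, 112, 111, 111, 111, 111, 114, 113, 112, 111, 112, 111, 112, 111, 112]
  25 [111, 112, 111, 111, 111, 113, 113, 113, 113, 113, 112, 111, 111, 112, 112]
  20 [111, 111, 111, 111, 113, 114, 113, 113, 113, 113, 113, 111, 111, 111, 112]
  15 [112, 111, 111, 113, 113, 113, 113, 114, 113, 114, 113, 113, 112, 111, 112]
  10 [111, 111, 166, 169, 169, 114, 157, 149, 123, 122, 169, 169, 158, 112, 111]
   5 [111, 160, 166, 166, 169, 160, 161, 162, 160, 125, 169, 113, 166, 165, 113]
   0 [111, 113, 113, 113, 169, 161, 161, 162, 162, 135, 169, 114, 113, 114, 113]
  -5 [112, 113, 113, 0, 169, 161, 161, 162, 161, 135, 169, 0, 113, 113, 111]
 -10 [111, 0, 0, 0, 168, 160, 161, 161, 0, 124, 169, 0, 0, 0, 111]
 -15 [0, 0, 0, 0, 113, 0, 0, 0, 0, 113, 113, 0, 0, 0, 0]
 -20 [0, 0, 0, 0, 112, 0, 0, 0, 0, 113, 113, 0, 0, 0, 0]
 -25 [0, 0, 0, 0, 0, 0, 0, 0, 113, 113, 113, 0, 0, 0, 0]
 -30 [0, 0, 0, 0, 0, 0, 0, 0, 113, 113, 111, 111, 0, 0, 0]
[(41.8, array([ 0.5, -3.6]), 516, np.float64(8.0)), (41.7, array([ 0.4, -3.8]), 688, np.float64(10.3)), (41.9, array([-0.2, -4.4]), 796, np.float64(11.8))]
```

The head is now between the pads, almost upright and well centred, with the key at a mid yaw of −9°. I'll close and lift slowly.

Emit:
step_arm(
  commands=[
    {"gripper":1,"x":-0.5,"y":0.7,"z":0,"spin":0},
    {"gripper":1,"x":0,"y":0,"z":0,"spin":0},
    {"gripper":1,"x":0,"y":0,"z":0,"spin":0},
    {"gripper":1,"x":0,"y":0,"z":-2,"spin":0},
    {"gripper":1,"x":0,"y":0,"z":-3,"spin":0},
    {"gripper":1,"x":0,"y":0,"z":-3,"spin":0},
    {"gripper":1,"x":0,"y":0,"z":-3,"spin":0},
    {"gripper":1,"x":0,"y":0,"z":-3,"spin":0},
    {"gripper":1,"x":0,"y":0,"z":-3,"spin":0},
    {"gripper":1,"x":0,"y":0,"z":0,"spin":0},
  ],
  force=60,
)

```text
time: 40.75
eef_pos: [0.6406, 0.1093, 0.1672]
tcp_rot: [0.478, 0.878, 0.0, 0.0]
contact_force: [0.2, 0.7, -0.6]
opening: 0.188
finger_force: 58.5
```

```bash
python3 - <<'E'
from h import *
import pickle
r=prof();st,w,P,q=r;pickle.dump(r,open('e.pkl','wb'))
go([.6407,.1092,.2])
print([line(w,st,h=.011,ctr=(0,0),rad=r) for r in (4,5.5,7)])
E
```

```text
t 40.75 open 0.188 F [ 0.2  0.7 -0.6] Tq [ 0.02 -0.07 -0.01] tcp [0.6406 0.1093 0.1672] head 32.9
-12 [176. 177. 177.] 59 | -8 [177. 178. 178.] 18 | -4 [177. 178. 178.] 18 | 0 [110. 177. 179.] 20 | 4 [138. 176. 178.] 20 | 8 [113. 167. 240.] 19 | 12 [228. 239. 246.] 13 | 16 [112. 113. 114.] 79 | 20 [111. 112. 114.] 169 | 24 [111. 112. 113.] 172 | 28 [110. 112. 113.] 174 | 32 [110. 111. 113.] 212 | 
tcp [0.6405 0.1093 0.1668] head 32.86 tool shift mm [ -0.2   0.1 -33.2] 
[(39.6, array([-0.7,  0.8]), 481, np.float64(8.0)), (39.2, array([-0.7,  0.9]), 677, np.float64(10.8)), (39.2, array([-0.7,  0.9]), 879, np.float64(13.9))]
```

It's lifting freely now (force about 0, key moving with the gripper). I'll take it out slowly and carry it to the rack.

Emit:
step_arm(
  commands=[
    {"gripper":1,"x":0,"y":0,"z":-3,"spin":0},
    {"gripper":1,"x":0,"y":0,"z":-3,"spin":0},
    {"gripper":1,"x":0,"y":0,"z":-3,"spin":0},
    {"gripper":1,"x":0,"y":0,"z":-3,"spin":0},
    {"gripper":1,"x":0,"y":0,"z":-3,"spin":0},
    {"gripper":1,"x":0,"y":0,"z":-3,"spin":0},
    {"gripper":1,"x":0,"y":0,"z":-4,"spin":0},
    {"gripper":1,"x":0,"y":0,"z":-8,"spin":0},
    {"gripper":1,"x":0,"y":0,"z":-20,"spin":0},
    {"gripper":1,"x":0,"y":0,"z":-28,"spin":0},
  ],
)

```text
time: 41.8
eef_pos: [0.6394, 0.1092, 0.2435]
tcp_rot: [0.478, 0.878, -0.001, -0.002]
contact_force: [0.6, -0.2, -1.3]
opening: 0.185
finger_force: 58.5
```

Emit:
step_arm(
  commands=[
    {"gripper":1,"x":-20,"y":-36.8,"z":0,"spin":0},
    {"gripper":1,"x":-20,"y":-36.8,"z":0,"spin":0},
    {"gripper":1,"x":-20,"y":-36.8,"z":0,"spin":0},
    {"gripper":1,"x":-20,"y":-36.8,"z":0,"spin":0},
    {"gripper":1,"x":-20,"y":-36.8,"z":0,"spin":0},
    {"gripper":1,"x":-20,"y":-36.8,"z":0,"spin":0},
    {"gripper":1,"x":-20,"y":-36.8,"z":0,"spin":0},
    {"gripper":1,"x":-20,"y":-36.8,"z":0,"spin":0},
    {"gripper":1,"x":-20.5,"y":-36.6,"z":0,"spin":-7.3},
    {"gripper":1,"x":0,"y":0,"z":20,"spin":-7.3},
  ],
)

```text
time: 42.8
eef_pos: [0.4601, -0.227, 0.2284]
tcp_rot: [0.363, 0.932, -0.002, 0.004]
contact_force: [0.1, 0.4, 0.4]
opening: 0.189
finger_force: 58.8
```

Emit:
step_arm(
  commands=[
    {"gripper":1,"x":0,"y":0,"z":30,"spin":0},
    {"gripper":1,"x":0,"y":0,"z":30,"spin":0},
    {"gripper":1,"x":0,"y":0,"z":0,"spin":0},
    {"gripper":1,"x":0,"y":0,"z":0,"spin":0},
    {"gripper":1,"x":0,"y":0,"z":0,"spin":0},
    {"gripper":1,"x":0,"y":0,"z":0,"spin":0},
    {"gripper":1,"x":0,"y":0,"z":0,"spin":0},
    {"gripper":1,"x":0,"y":0,"z":0,"spin":0},
    {"gripper":1,"x":0,"y":0,"z":0,"spin":0},
    {"gripper":1,"x":0,"y":0,"z":0,"spin":0},
  ],
)

```text
time: 43.8
eef_pos: [0.4603, -0.2219, 0.1645]
tcp_rot: [0.363, 0.932, -0.0, 0.0]
contact_force: [-0.4, -0.0, -1.1]
opening: 0.186
finger_force: 58.8
```

```bash
python3 - <<'E'
from h import *
st,w,P,q=prof()
print([line(w,st,h=.011,ctr=(-.7,.8),rad=r) for r in (4,5.5,7)])
go([.4608,-.2220,.081],47.6)
E
```

```text
t 43.80 open 0.186 F [-0.4 -0.  -1.1] Tq [ 0.03  0.03 -0.01] tcp [ 0.4603 -0.2219  0.1645] head 47.5
-12 [173. 174. 175.] 58 | -8 [174. 175. 176.] 27 | -4 [174. 175. 176.] 25 | 0 [107. 175. 176.] 30 | 4 [135. 173. 176.] 24 | 8 [135. 167. 237.] 22 | 12 [228. 237. 243.] 21 | 
[(39.7, array([-0.8,  0.9]), 505, np.float64(8.0)), (39.2, array([-0.8,  0.9]), 694, np.float64(10.9)), (39.2, array([-0.8,  0.9]), 893, np.float64(14.0))]
tcp [ 0.4603 -0.2219  0.1645] head 47.46 tool shift mm [-0.4  0.3 83.5] spin -0.14
```

Emit:
step_arm(
  commands=[
    {"gripper":1,"x":-0.3,"y":0.3,"z":25,"spin":0},
    {"gripper":1,"x":0,"y":0,"z":12,"spin":0},
    {"gripper":1,"x":0,"y":0,"z":6,"spin":0},
    {"gripper":1,"x":0,"y":0,"z":6,"spin":0},
    {"gripper":1,"x":0,"y":0,"z":6,"spin":0},
    {"gripper":1,"x":0,"y":0,"z":6,"spin":0},
    {"gripper":1,"x":0,"y":0,"z":7,"spin":0},
    {"gripper":1,"x":0,"y":0,"z":7,"spin":0},
    {"gripper":1,"x":0,"y":0,"z":6,"spin":0},
    {"gripper":1,"x":0,"y":0,"z":2.5,"spin":0},
  ],
)

```text
time: 44.85
eef_pos: [0.4608, -0.2221, 0.0819]
tcp_rot: [0.363, 0.932, 0.0, -0.001]
contact_force: [-6.4, 2.8, 18.0]
opening: 0.187
finger_force: 60.6
```

The second key is seated in the rack (18 N at the expected height). I'll release it with a small opening and go for the third key.

Emit:
step_arm(
  commands=[
    {"gripper":0.3,"x":0,"y":0,"z":0,"spin":0},
    {"gripper":0.3,"x":0,"y":0,"z":0,"spin":0},
    {"gripper":0.3,"x":0,"y":0,"z":-25,"spin":0},
    {"gripper":0.3,"x":0,"y":0,"z":-40,"spin":7.9},
    {"gripper":-1,"x":0,"y":0,"z":0,"spin":7.9},
    {"gripper":-1,"x":0,"y":0,"z":0,"spin":7.9},
    {"gripper":-1,"x":0,"y":0,"z":0,"spin":7.9},
    {"gripper":-1,"x":0,"y":0,"z":0,"spin":7.7},
    {"gripper":-1,"x":-48,"y":0,"z":0,"spin":0},
    {"gripper":-1,"x":-48,"y":0,"z":0,"spin":0},
  ],
)

```text
time: 45.85
eef_pos: [0.4745, -0.317, 0.1457]
tcp_rot: [0.654, 0.756, 0.0, -0.0]
contact_force: [1.3, -0.2, 1.0]
opening: 1.001
finger_force: 0.0
```

```bash
python3 - <<'E'
from h import *
import pickle
st=get_state();w=read_camera('wrist');pickle.dump((st,w),open('g.pkl','wb'))
print(st['time'],st['opening']);go([.4774,-.3315,.083],8.2)
h=-(st['eef_pos'][2]-.092);M=R.from_quat(st['tcp_rot']).as_matrix()
P=cloud(w,st)
for k in [(.4617,-.2229),(.4696,-.2773),(.4774,-.3315)]:
    c=((np.array([*k,.092])-st['eef_pos'])@M*1000)[:2];n=(np.hypot(P[...,0]-k[0],P[...,1]-k[1])<.012)&(P[...,2]>.08)&(P[...,2]<.12)
    print(k,c.round(1),proj(w,st,[[*k,.092]]).round(0),line(w,st,h=h,ctr=c,rad=6), np.percentile(P[n][:,2],[50,95]).round(4) if n.sum()>5 else n.sum())
E
```

```text
45.85 1.0012835419911452
tcp [ 0.4754 -0.3249  0.1467] head 8.05 tool shift mm [-6.3  0.9 63.7] spin -0.15
(0.4617, -0.2229) [94.9  0.9] [[281.  53.]] (0.1, array([94.7,  1.6]), 769, np.float64(11.6)) [0.0922 0.0935]
(0.4696, -0.2773) [40.   0.9] [[281. 162.]] (0.2, array([39.9,  1.3]), 746, np.float64(11.6)) [0.0923 0.0934]
(0.4774, -0.3315) [-14.8   0.8] [[281. 257.]] (0.2, array([-15.4,   0.7]), 634, np.float64(11.6)) [0.092  0.0933]
```

All three keys stand at the right height in the rack. I'll let the arm settle, then measure the last shift.

```bash
python3 - <<'E'
from h import *
for i in range(5): read_camera('wrist')
go([.4774,-.3317,.083],8.2)
E
```

```text
tcp [ 0.4739 -0.316   0.1453] head 8.17 tool shift mm [-16.2   1.3  62.2] spin -0.03
```

Emit:
step_arm(
  commands=[
    {"gripper":-1,"x":-16,"y":1.2,"z":5,"spin":0},
    {"gripper":-1,"x":0,"y":0,"z":25,"spin":0},
    {"gripper":-1,"x":0,"y":0,"z":20,"spin":0},
    {"gripper":-1,"x":0,"y":0,"z":12,"spin":0},
    {"gripper":-1,"x":0,"y":0,"z":0,"spin":0},
    {"gripper":1,"x":0,"y":0,"z":0,"spin":0},
    {"gripper":1,"x":0,"y":0,"z":0,"spin":0},
    {"gripper":1,"x":0,"y":0,"z":0,"spin":0},
    {"gripper":1,"x":0,"y":0,"z":0,"spin":0},
    {"gripper":1,"x":0,"y":0,"z":0,"spin":0},
  ],
  force=100,
)

```text
time: 47.15
eef_pos: [0.478, -0.333, 0.0849]
tcp_rot: [0.655, 0.756, -0.0, 0.001]
contact_force: [2.5, -1.0, 0.9]
opening: 0.173
finger_force: 97.8
```

```bash
python3 - <<'E'
from h import *
st=get_state();w=read_camera('wrist');print(st['time'],st['opening'],st['contact_force'],line(w,st,h=.092-st['eef_pos'][2],ctr=(.6,.5),rad=5))
go([.6407,.1092,.2],-7.6)
E
```

```text
47.15 0.17302872836352293 [ 2.53315211 -1.03781613  0.93075809] (0.0, array([0.6, 0.4]), 588, np.float64(9.6))
tcp [ 0.4781 -0.3331  0.0849] head 8.16 tool shift mm [ 414.6  223.8 -115.5] spin 15.76
```

Emit:
step_arm(
  commands=[
    {"gripper":1,"x":0,"y":0,"z":-20,"spin":0},
    {"gripper":1,"x":0,"y":0,"z":-40,"spin":0},
    {"gripper":1,"x":0,"y":0,"z":-50,"spin":0},
    {"gripper":1,"x":0,"y":0,"z":-50,"spin":0},
    {"gripper":1,"x":41.5,"y":22.4,"z":0,"spin":0},
    {"gripper":1,"x":41.5,"y":22.4,"z":0,"spin":0},
    {"gripper":1,"x":41.5,"y":22.4,"z":0,"spin":0},
    {"gripper":1,"x":41.5,"y":22.4,"z":0,"spin":0},
    {"gripper":1,"x":41.5,"y":22.4,"z":0,"spin":0},
    {"gripper":1,"x":41.5,"y":22.4,"z":0,"spin":0},
  ],
)

```text
time: 48.2
eef_pos: [0.5756, -0.0652, 0.2438]
tcp_rot: [0.655, 0.756, 0.0, 0.0]
contact_force: [1.3, -1.1, 0.0]
opening: 0.174
finger_force: 97.8
```

Emit:
step_arm(
  commands=[
    {"gripper":1,"x":41.5,"y":22.4,"z":0,"spin":0},
    {"gripper":1,"x":41.5,"y":22.4,"z":0,"spin":0},
    {"gripper":1,"x":41.5,"y":22.4,"z":0,"spin":0},
    {"gripper":1,"x":41,"y":22.2,"z":0,"spin":0},
    {"gripper":1,"x":0,"y":0,"z":20,"spin":8.3},
    {"gripper":1,"x":0,"y":0,"z":22,"spin":8.3},
    {"gripper":1,"x":0,"y":0,"z":0,"spin":0},
    {"gripper":1,"x":0,"y":0,"z":0,"spin":0},
    {"gripper":1,"x":0,"y":0,"z":0,"spin":0},
    {"gripper":1,"x":0,"y":0,"z":0,"spin":0},
  ],
)

```text
time: 49.2
eef_pos: [0.6413, 0.109, 0.2038]
tcp_rot: [0.757, 0.653, 0.001, 0.001]
contact_force: [0.3, -0.0, -0.1]
opening: 0.171
finger_force: 97.9
```

```bash
python3 - <<'E'
from h import *
st=get_state();w=read_camera('wrist');print(st['time'],st['opening'],line(w,st,h=.007,ctr=(.6,.5),rad=5))
go([.6407,.1092,.147],-8.6)
E
```

```text
49.2 0.1705253111977937 (0.0, array([0.6, 0.4]), 588, np.float64(9.6))
tcp [0.6412 0.1091 0.2036] head -8.42 tool shift mm [ 0.  -0.7 56.6] spin 0.18
```

Emit:
step_arm(
  commands=[
    {"gripper":1,"x":0,"y":-0.6,"z":10,"spin":0},
    {"gripper":1,"x":0,"y":0,"z":7,"spin":0},
    {"gripper":1,"x":0,"y":0,"z":5,"spin":0},
    {"gripper":1,"x":0,"y":0,"z":5,"spin":0},
    {"gripper":1,"x":0,"y":0,"z":6,"spin":0},
    {"gripper":1,"x":0,"y":0,"z":6,"spin":0},
    {"gripper":1,"x":0,"y":0,"z":6,"spin":0},
    {"gripper":1,"x":0,"y":0,"z":6,"spin":0},
    {"gripper":1,"x":0,"y":0,"z":5.5,"spin":0},
    {"gripper":1,"x":0,"y":0,"z":0,"spin":0},
  ],
)

```text
time: 50.25
eef_pos: [0.6401, 0.1096, 0.1469]
tcp_rot: [0.757, 0.653, -0.0, -0.0]
contact_force: [-4.2, 0.3, 4.5]
opening: 0.172
finger_force: 98.7
```

Fully down. This is the last key, so now the full turn.

Emit:
step_arm(
  commands=[
    {"gripper":1,"x":0,"y":0,"z":0,"spin":7},
    {"gripper":1,"x":0,"y":0,"z":0,"spin":8},
    {"gripper":1,"x":0,"y":0,"z":0,"spin":8},
    {"gripper":1,"x":0,"y":0,"z":0,"spin":8},
    {"gripper":1,"x":0,"y":0,"z":0,"spin":8},
    {"gripper":1,"x":0,"y":0,"z":0,"spin":8},
    {"gripper":1,"x":0,"y":0,"z":0,"spin":8},
    {"gripper":1,"x":0,"y":0,"z":0,"spin":8},
    {"gripper":1,"x":0,"y":0,"z":0,"spin":8},
    {"gripper":1,"x":0,"y":0,"z":0,"spin":8},
  ],
)

```text
time: 51.25
eef_pos: [0.6411, 0.109, 0.1469]
tcp_rot: [1.0, 0.02, 0.002, 0.001]
contact_force: [-0.6, -0.9, 2.5]
opening: 0.171
finger_force: 98.3
```

```bash
python3 - <<'E'
from h import *
import pickle
st=get_state();w=read_camera('wrist');pickle.dump((st,w),open('k.pkl','wb'));print(st['time'],st['eef_pos'],head(st),st['qpos'][5],st['contact_force'],st['wrist_torque'],[line(w,st,h=.007,ctr=(.6,.5),rad=r) for r in (4,5)])
bars(w,st)
E
```

```text
51.25 [0.64106212 0.10901319 0.14687423] -87.72487832645008 1.5449461927926373 [-0.60739871 -0.93094815  2.47844646] [-0.18808003 -0.00298845  0.23521651] [(0.0, array([0.6, 0. ]), 464, np.float64(7.6)), (0.1, array([0.6, 0. ]), 585, np.float64(9.6))]
bar 6 cw deg -20.3 x0 9.8 2 3.11
```

The key turned with the gripper (no slip, 81° so far), so it's the right one. I'll finish to the stop, release and rise.

Emit:
step_arm(
  commands=[
    {"gripper":1,"x":0,"y":0,"z":0,"spin":4.5},
    {"gripper":1,"x":0,"y":0,"z":0,"spin":4.5},
    {"gripper":1,"x":0,"y":0,"z":0,"spin":0},
    {"gripper":1,"x":0,"y":0,"z":0,"spin":0},
    {"gripper":-1,"x":0,"y":0,"z":0,"spin":0},
    {"gripper":-1,"x":0,"y":0,"z":0,"spin":0},
    {"gripper":-1,"x":0,"y":0,"z":0,"spin":0},
    {"gripper":-1,"x":0,"y":0,"z":-20,"spin":0},
    {"gripper":-1,"x":0,"y":0,"z":-45,"spin":0},
    {"gripper":-1,"x":0,"y":0,"z":0,"spin":0},
  ],
)

```text
time: 52.3
eef_pos: [0.6431, 0.1098, 0.2175]
tcp_rot: [0.998, -0.056, 0.006, -0.001]
contact_force: [0.7, 0.4, 1.2]
opening: 1.0
finger_force: 0.0
```

```bash
python3 - <<'E'
from h import *
import pickle
st=get_state();w=read_camera('wrist');print(st['time'],st['opening'],head(st),st['eef_pos'])
M=R.from_quat(st['tcp_rot']).as_matrix();c=((np.array([.6407,.1092,.154])-st['eef_pos'])@M*1000)[:2]
P=cloud(w,st);n=(np.hypot(P[...,0]-.6407,P[...,1]-.1092)<.012)&(P[...,2]>.13)&(P[...,2]<.19)
print('key',c.round(1),line(w,st,h=.154-st['eef_pos'][2],ctr=c,rad=6),np.percentile(P[n][:,2],[50,95]).round(4))
s0,t,s=pickle.load(open('a.pkl','rb'));s1,w1=pickle.load(open('w1.pkl','rb'))
yaw=np.radians(-6.6);U=np.array([[np.cos(yaw),np.sin(yaw)],[-np.sin(yaw),np.cos(yaw)]])
for nme,cc,ss in (('top',t,s0),('wrist',w1,s1),('now',w,st)):
    Q=cloud(cc,ss);u=(Q[...,:2]-[.6407,.1092])@U.T*1000   # unit axes from keyhole
    k=(u[...,0]<-90)&(u[...,0]>-125)&(abs(u[...,1])<40)&(Q[...,2]>.084)&(Q[...,2]<.1)
    if k.sum()>3: print(nme,k.sum(),u[k].min(0).round(1),u[k].max(0).round(1),np.median(u[k],axis=0).round(1),np.median(Q[k][:,2]).round(4))
E
```

```text
52.3 1.0000912149700365 -96.47051388650821 [0.6431327  0.10981629 0.2174821 ]
key [-3.1  1. ] (-23.9, array([-3. ,  1.4]), 753, np.float64(12.0)) [0.154  0.1553]
top 55 [-118.7   -6.7] [-90.2   6. ] [-105.1   -0.2] 0.0924
wrist 535 [-119.1   -6.8] [-90.1   6. ] [-104.2    0.7] 0.0919
now 347 [-119.2   -6.4] [-93.3   5.7] [-106.    -0.3] 0.0918
```

```bash
cat >> h.py <<'E'
def plug(w,st,kh=(.6407,.1092)):
    g=cv2.cvtColor(w['color'],cv2.COLOR_RGB2GRAY).astype(np.float32);r=[]
    for a in range(-10,100):
        th=np.radians(-6.6-a);ex=np.array([np.cos(th),np.sin(th)]);ey=np.array([-ex[1],ex[0]])
        def s(o):
            P=np.array([[*(np.array(kh)+(ex*o+ey*y)/1000),.112] for y in np.arange(-13,13.1,1)]);m=proj(w,st,P).astype(np.float32)
            return cv2.remap(g,m[:,0].copy(),m[:,1].copy(),cv2.INTER_LINEAR).ravel()
        r.append([np.mean(np.minimum(s(k*15.5),s(k*8))-s(k*11.3)) for k in (1,-1)])
    r=np.array(r)
    for k,n in enumerate(('+','-')): i=r[:,k].argsort()[::-1][:3];print('bar',n,[(int(j)-10,r[j,k].round(1)) for j in i],end=' ')
    i=r.sum(1).argsort()[::-1][:3];print('both',[(int(j)-10,r[j].sum().round(1)) for j in i])
E
python3 - <<'E'
from h import *
import pickle
plug(*pickle.load(open('w1.pkl','rb'))[::-1])
s,w,_=pickle.load(open('c.pkl','rb'));plug(w,s)
for i in range(2): read_camera('wrist')
st=get_state();w=read_camera('wrist');plug(w,st);print(st['time'],st['eef_pos'],head(st))
M=R.from_quat(st['tcp_rot']).as_matrix();c=((np.array([.6407,.1092,.154])-st['eef_pos'])@M*1000)[:2]
print(line(w,st,h=.154-st['eef_pos'][2],ctr=c,rad=6))
# pull target: keyhole -105 mm along unit x
go([.6407-.105*np.cos(np.radians(6.6)),.1092+.105*np.sin(np.radians(6.6)),.081],-96.6)
E
```

```text
bar + [(0, np.float32(53.9)), (-1, np.float32(53.7)), (1, np.float32(53.6))] bar - [(3, np.float32(54.7)), (2, np.float32(54.3)), (4, np.float32(53.9))] both [(2, np.float32(107.5)), (3, np.float32(106.2)), (1, np.float32(106.1))]
bar + [(4, np.float32(62.0)), (5, np.float32(62.0)), (3, np.float32(61.9))] bar - [(46, np.float32(0.7)), (47, np.float32(0.5)), (45, np.float32(0.4))] both [(3, np.float32(14.8)), (4, np.float32(13.8)), (2, np.float32(13.7))]
bar + [(67, np.float32(18.6)), (68, np.float32(18.4)), (66, np.float32(18.0))] bar - [(47, np.float32(7.2)), (48, np.float32(7.0)), (46, np.float32(6.1))] both [(48, np.float32(-7.0)), (47, np.float32(-7.0)), (49, np.float32(-7.4))]
52.45 [0.63953169 0.10964654 0.21002208] -96.46222378154363
(-24.9, array([1.4, 0.6]), 732, np.float64(12.0))
tcp [0.639  0.1096 0.2089] head -96.46 tool shift mm [-1.030e+02 -1.000e-01  1.282e+02] spin 0.14
```

The lock's bars are at about 67° (1.17–1.2 rad, the stop), with the key upright and fully down (top at 0.154). On to the drawer pull.

Emit:
step_arm(
  commands=[
    {"gripper":-1,"x":-35,"y":0,"z":0,"spin":0},
    {"gripper":-1,"x":-35,"y":0,"z":0,"spin":0},
    {"gripper":-1,"x":-33,"y":0,"z":0,"spin":0},
    {"gripper":-1,"x":0,"y":0,"z":30,"spin":0},
    {"gripper":-1,"x":0,"y":0,"z":40,"spin":0},
    {"gripper":-1,"x":0,"y":0,"z":40,"spin":0},
    {"gripper":-1,"x":0,"y":0,"z":18,"spin":0},
    {"gripper":-1,"x":0,"y":0,"z":0,"spin":0},
    {"gripper":1,"x":0,"y":0,"z":0,"spin":0},
    {"gripper":1,"x":0,"y":0,"z":0,"spin":0},
  ],
  force=60,
)

```text
time: 53.5
eef_pos: [0.5385, 0.1212, 0.0837]
tcp_rot: [0.998, -0.056, 0.001, -0.0]
contact_force: [1.1, 0.3, 1.4]
opening: 0.69
finger_force: 0.0
```

Emit:
step_arm(
  commands=[
    {"gripper":1,"x":0,"y":0,"z":0,"spin":0},
    {"gripper":1,"x":0,"y":0,"z":0,"spin":0},
    {"gripper":1,"x":0,"y":0,"z":0,"spin":0},
    {"gripper":1,"x":0,"y":0,"z":0,"spin":0},
    {"gripper":1,"x":-8,"y":0,"z":0,"spin":0},
    {"gripper":1,"x":-14,"y":0,"z":0,"spin":0},
    {"gripper":1,"x":-16,"y":0,"z":0,"spin":0},
    {"gripper":1,"x":-16,"y":0,"z":0,"spin":0},
    {"gripper":1,"x":-14,"y":0,"z":0,"spin":0},
    {"gripper":1,"x":-7,"y":0,"z":0,"spin":0},
  ],
)

```text
time: 54.5
eef_pos: [0.4631, 0.1295, 0.0835]
tcp_rot: [0.998, -0.056, 0.002, 0.0]
contact_force: [1.6, -2.8, 2.8]
opening: 0.129
finger_force: 60.8
```

The drawer is about 75 mm out and still gripped. I'll pull the rest, release and rise clear.

Emit:
step_arm(
  commands=[
    {"gripper":1,"x":-4,"y":0,"z":0,"spin":0},
    {"gripper":1,"x":-2,"y":0,"z":0,"spin":0},
    {"gripper":1,"x":0,"y":0,"z":0,"spin":0},
    {"gripper":-1,"x":0,"y":0,"z":0,"spin":0},
    {"gripper":-1,"x":0,"y":0,"z":0,"spin":0},
    {"gripper":-1,"x":0,"y":0,"z":0,"spin":0},
    {"gripper":-1,"x":0,"y":0,"z":0,"spin":0},
    {"gripper":-1,"x":0,"y":0,"z":-30,"spin":0},
    {"gripper":-1,"x":0,"y":0,"z":-50,"spin":0},
    {"gripper":-1,"x":0,"y":0,"z":-40,"spin":0},
  ],
)

```text
time: 55.5
eef_pos: [0.4567, 0.1303, 0.2039]
tcp_rot: [0.998, -0.056, -0.0, -0.0]
contact_force: [0.0, -0.0, 1.0]
opening: 0.997
finger_force: 0.0
```

```bash
python3 - <<'E'
from h import *
for i in range(4): w=read_camera('wrist')
st=get_state();t=read_camera('top');s=read_camera('side');w=read_camera('wrist');print(st['time'],st['opening'],st['eef_pos'],st['contact_force'])
yaw=np.radians(-6.6);U=np.array([[np.cos(yaw),np.sin(yaw)],[-np.sin(yaw),np.cos(yaw)]])
for nme,cc in (('wrist',w),('top',t),('side',s)):
    Q=cloud(cc,st);u=(Q[...,:2]-[.6407,.1092])@U.T*1000
    k=(u[...,0]<-125)&(u[...,0]>-230)&(abs(u[...,1])<15)&(Q[...,2]>.08)&(Q[...,2]<.1)
    print(nme,'lug',k.sum(),(u[k].min(0).round(1),u[k].max(0).round(1)) if k.sum()>3 else '')
    for n,p,z in (('lock',(.6407,.1092),.13),('r1',(.4617,-.2229),.07),('r2',(.4696,-.2773),.07),('r3',(.4774,-.3315),.07)):
        m=(np.hypot(Q[...,0]-p[0],Q[...,1]-p[1])<.014)&(Q[...,2]>z)&(Q[...,2]<z+.05)
        print(' ',n,m.sum(),(Q[m].mean(0).round(3),np.percentile(Q[m][:,2],95).round(4)) if m.sum()>3 else '')
E
```

```text
55.7 0.9970313365835595 [0.45743125 0.13034125 0.20339804] [-0.19367255  0.05439871 -0.73915481]
wrist lug 861 (array([-197.1,  -15. ]), array([-157.5,   14.9]))
  lock 0 
  r1 0 
  r2 0 
  r3 0 
top lug 0 
  lock 53 (array([0.641, 0.109, 0.152]), np.float64(0.1573))
  r1 49 (array([ 0.462, -0.222,  0.09 ]), np.float64(0.0955))
  r2 48 (array([ 0.469, -0.271,  0.091]), np.float64(0.0954))
  r3 0 
side lug 122 (array([-199.7,  -14.3]), array([-165. ,   14.6]))
  lock 84 (array([0.64 , 0.104, 0.145]), np.float64(0.1556))
  r1 173 (array([ 0.46 , -0.227,  0.085]), np.float64(0.093))
  r2 201 (array([ 0.467, -0.278,  0.086]), np.float64(0.094))
  r3 0
```

```bash
python3 -c "
from plant import *
print(sign_off())"
```

```text
the job is handed in; nothing more can be done
None
```

The job is handed in: the third key turned the lock to its stop and stays in it, the drawer is about 79 mm open, and the other two keys stand fully down in the rack; the second had slipped and leaned in the lock, but I recovered it without it falling.

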